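# Present a filter plate to the label reader, frosted end first and label up

### The arm

A 7-joint arm with a two-finger parallel gripper is mounted at the origin on a cart in front of the work surface, level with it; the furniture and walls round the work are solid. World frame = base frame: x ahead of the robot, y to its left, z up, the work surface at z = 0. Lengths are in m, angles in rad, forces in N, time in s.
With the tool pointing down it reaches from about 0.4 to 0.875 m from the base axis. Payload 6.5 kg.
Tool frame: the origin (TCP) lies at the very end of the fingers, on their centre line; the grasp point (between the pads) lies bot.grasp_offset behind it (bot.grasp_offset is the distance from the TCP to the grasp point, in m); z points along the fingers, y is the line along which they close (so a half turn about z gives the same grasp; the last joint's range is limited). The gripper opens to 88 mm and grips with 3 to 60 N. Pads are 18 mm wide; open, the fingers measure 123 mm over their backs; the gripper's body (75 mm by 187 mm) begins 45 mm behind the grasp point.
Start: joints at [-1.344, 0.536, -0.004, 1.538, 0.003, 1.067, -0.071], TCP at [0.188, 0.622, 0.239] pointing down, gripper open.
Joint ranges: [-2.7, 2.7], [-0.37, 2.16], [-1.27, 1.26], [0.24, 2.4], [-1.31, 4.45], [0.19, 1.91], [-2.76, 2.76]. Speed limits (rad/s): [2.39, 2.39, 3.14, 3.14, 3.14, 3.14, 3.14].

### API

Orientations are given as a 3x3 rotation matrix whose columns are the frame's x, y, z axes.
In Python, from cell import bot gives the robot as it stands.
- The arm moves only by the tool servo_tool, never from a script. Its argument "motion" is a list of rows, each a list of 7 numbers: the shift along the tool's x, y, z in units of 0.04 m (1.0 is 0.04 m), then the turn, a rotation vector about the tool's x, y, z in units of 6 degrees (1.0 is 6 degrees), then the closure, from -1 (fully open) to 1 (shut). A call has 1 to 5 rows; each row shifts and turns the commanded pose from where the row before left it, along the tool's axes as they then stand; what a row does not reach is not made up. A row lasts 1/10 s, in which the tool goes at most 50 mm and 8.59 degrees, less where a joint would pass 70% of its speed; a pose out of reach is approached as far as the arm can. A call with a number of a shift or a turn outside -1 to 1 is refused whole. A call with a gripper value outside its range is refused whole. The fingers move at their own pace and stop on an object; "grip_force" is the grip in N (left out, the last holds). Time passes only in rows, so rows that do not move let the fingers close. It gives the time, the measured TCP pose, the force, the opening and the grip force at its end, in the units of the state.
- bot.get_state(): the state, without advancing time (a new reading comes with each control period).
- bot.capture(name): name is "scene" or "top" or "wrist"; returns the picture (480x640x3 uint8, red, green, blue); there is no depth.
- bot.camera_model(name): a dict with "fovy" (degrees; the focal length in pixels is half the picture's height over the tangent of half this angle, whatever the lens; pixels are square), "cx", "cy" (the principal point, pixels), "D" ([k1, k2, p1, p2, k3] as OpenCV has them; the pictures are not rectified), "extrinsics" (4x4, takes a point from world to camera coordinates). Camera axes: x right, y up, looking along -z (the intrinsics and any distortion apply to the point x, -y, -z); pixel columns grow to the right and rows downward; lengths in m; the calibration is good to about 2 mm. A picture is of the moment at which its call begins: read the wrist's pose just before it. camera_model takes no time and is no camera call; for the wrist camera it gives the pose at the moment of the call.
- bot.close_job(): hands the job in; it is judged then, once.
The state is a dict: "time_s": time; "joint_positions": joint angles; "joint_vel": joint speeds; "joint_torque": joint torques, N m; "eef_pos": TCP position; "ee_rot": TCP orientation; "force": force on the tool from outside, world axes, zero at the start; "wrist_torque": the same for the moment, N m; "finger_gap": finger opening in m; "grasp_force": force on a finger pad.
Only numpy, scipy, OpenCV 4.12 (cv2) and the standard library are available. Lean on these libraries where they do the work, as an engineer would, in place of code of your own. Each camera call takes 0.05 s, during which the arm holds its last target. There are 200 camera calls.

### The job

Take the amber filter plate out of the rack, leave the green and blue ones standing in it, and have the amber plate's label read: find the frosted end by the small corner notch and push that end, label face up, into the sloping mouth of the reader until it has pushed the spring-loaded stop inside all the way in. Finish while still holding the plate there in the gripper: the stop springs back if you let go.

Things in the scene. Friction and masses are not known exactly. Their poses are not given: they have to be found in the camera images.
- amber_plate: Amber glass plate, 90 x 30 x 5 mm, 28-46 g, on its long edge in the rack. Origin: middle of that edge. x: along the length to the frosted end (+45 mm; clear end -45). z: up at first, 0 to 30 mm (upper edge). y: thickness, -2.5 to +2.5; the label face is -y, frosted over its last 25 mm. Label facing you and frosted end ahead, the notch is on the left.
- amber_notch (a point): The amber plate's notch: 10 mm (along x) by 8 mm (along z), cut from the corner of frosted end and upper edge (+x, +z). This point is the notch's inner corner: x = 35, y = 0, z = 22 mm in the plate's axes.
- amber_label (a point): Middle of the frosted field on the amber plate's label face: x = 31.5, y = -2.5, z = 15 mm in the plate's axes.
- green_plate: The green-tinted plate, same shape and axes; stays in the rack.
- blue_plate: The blue-tinted plate, same shape and axes; stays in the rack.
- plate_rack: White rack, fixed, 112 x 150 mm, any yaw. Origin: middle of underside. Plates stand along its x on the 8 mm base (tops at z = 38) in 7.5 mm slots at y = -48, 0, 48 mm, any order, frosted ends to +x. Combs (to z = 26) and end walls (29) hold only their ends; x = -39 to 39 is free. Beware of the microscope's eyepieces: they overhang to world x = 370 mm at y = -150 to -50, z = 420 to 490.
- reader: Label reader, fixed: dark base (y 0 to 70, x -51 to 59 mm), 45 degree bent bracket, white housing (y 0 to 52) with dark read head. Origin: on the worktop below the mouth. y (level): way in. The slot slopes: up-slope is (-1,0,1), its upward normal (1,0,1). A plate in place has its x along the reader's y, its z (notched edge) up-slope, its -y (label) along (1,0,1).
- reader_mouth (a point): Middle of the mouth, 115 mm above the worktop. Slot 34 mm wide up-slope by 8.5 mm, flared lips 8 mm out in front. From 22 mm inside, a steel key fills the top 7.5 mm of its width: it fits the notch; a plate put in any other way stops on it. The housing reaches 25 mm up-slope of this point; held by its upper long edge, a plate goes in with the tool leaning 45 degrees.
- read_spot (a point): Where amber_label lies when the plate is home: 16.5 mm inside the mouth on the slot's middle line, 2.5 mm from its middle plane to the label side.
- reader_stop (a joint): Travel of the red spring-loaded stop in the slot, m: 0 = out (face 22 mm inside the mouth), 0.008 = all the way in (frosted end 30 mm inside; hard stop). It pushes back with 1.8 N at first, 3 N at the end.
Not all that is in view belongs to the job. Leave any yellow look-alike of the reader alone.

How it is judged:
On the way:
1. the amber plate is lifted clear of the rack in the gripper (height (world z) of amber_label above 0.055 m and contact force between the fingers and amber_plate above 1 N), for 0.1 s.
At the end, for the whole second after the job is handed in: Still held by the fingers (over 1 N), the amber plate has pushed the stop in at least 5.5 of its 8 mm, its label field is within 6 mm of the read spot and looks up within 55 degrees of vertical; the green and blue plates still stand in the rack, within 15 mm of their places (value of joint reader_stop above 0.0055 m and distance between amber_label and read_spot below 0.006 m and angle between amber_plate's own y axis and vertical above 2.18 rad and contact force between the fingers and amber_plate above 1 N and distance of each of green_plate, blue_plate from where it was at the start of the episode below 0.015 m and angle between each of green_plate, blue_plate's own z axis and vertical below 0.3 rad); the arm keeps its last pose, push and grip.
It also fails if it takes over 48 s, if anything falls off the work surface, if the arm or the gripper's body presses on something with over 40 N, if the wrist force passes 120 N, or if a joint passes its speed limit or range.

## Working session

There is one attempt and no reset: what is moved stays moved. The work goes in short steps, Python scripts to look and compute and a tool call to move; the robot and the scene stay as the last step left them, time stands still between calls to the robot, and variables do not carry over. Pictures are saved under pics/ and viewed, at most 10 in all, crops included, and the job is handed in when it is done.

Besides the shell and the picture viewer there is one more tool, called in YAML: its name, and indented under it one key for each argument. servo_tool: Moves the arm, as the interface text tells. Its arguments: {"type":"object","properties":{"motion":{"type":"array","items":{"type":"array","items":{"type":"number"}}},"grip_force":{"type":"number"}},"required":["motion"]}

```bash
mkdir -p pics; ls; python3 - <<'E'
from cell import bot
import cv2
for n in("scene","top"):
    cv2.imwrite(f"pics/{n}0.png",bot.capture(n)[:,:,::-1])
    m=bot.camera_model(n);print(n,m)
s=bot.get_state();print(s,bot.grasp_offset)
E
```

```text
pics
scene {'fovy': 46.86366041484645, 'cx': 318.8426858414629, 'cy': 237.16918200870282, 'D': array([-0.17154174,  0.        ,  0.        ,  0.        ,  0.        ]), 'extrinsics': array([[-0.90919136, -0.41629457, -0.00836048,  0.62923353],
       [ 0.32161742, -0.71488489,  0.62088793,  0.02889598],
       [-0.26444906,  0.56181707,  0.78385475, -1.01941567],
       [ 0.        ,  0.        ,  0.        ,  1.        ]])}
top {'fovy': 45.161969242806364, 'cx': 313.80864339733364, 'cy': 246.85128851807127, 'D': array([-0.12405512,  0.        ,  0.        ,  0.        ,  0.        ]), 'extrinsics': array([[-0.00471138, -0.99997601, -0.00507841,  0.37397434],
       [ 0.98733786, -0.00545698,  0.15853762, -0.54905197],
       [-0.15856153, -0.00426717,  0.98733988, -1.08958714],
       [ 0.        ,  0.        ,  0.        ,  1.        ]])}
{'time_s': 0.1, 'joint_positions': array([-1.34421017,  0.53709462, -0.00444301,  1.5387167 ,  0.00263341,
        1.06728756, -0.0712188 ]), 'joint_vel': array([ 0.00049026, -0.00086663, -0.0005651 , -0.00137966,  0.00034023,
        0.0005588 , -0.0018144 ]), 'joint_torque': array([ 2.29943369e-03, -5.72074091e+01,  9.93767604e-01, -2.52229285e+01,
       -5.62506623e-02,  1.34192628e-02,  2.64852946e-05]), 'eef_pos': array([0.18746972, 0.6218322 , 0.23794639]), 'ee_rot': array([[-9.57464449e-01,  2.88551103e-01, -2.98938813e-04],
       [ 2.88551225e-01,  9.57463330e-01, -1.47071327e-03],
       [-1.38152985e-04, -1.49441483e-03, -9.99998874e-01]]), 'force': array([ 0.03423797,  0.8527317 , -0.425858  ]), 'wrist_torque': array([-0.03672028,  0.06308255, -0.00929994]), 'grasp_force': 0.0, 'finger_gap': 0.08800548352975182} 0.0187
```

View pics/scene0.png

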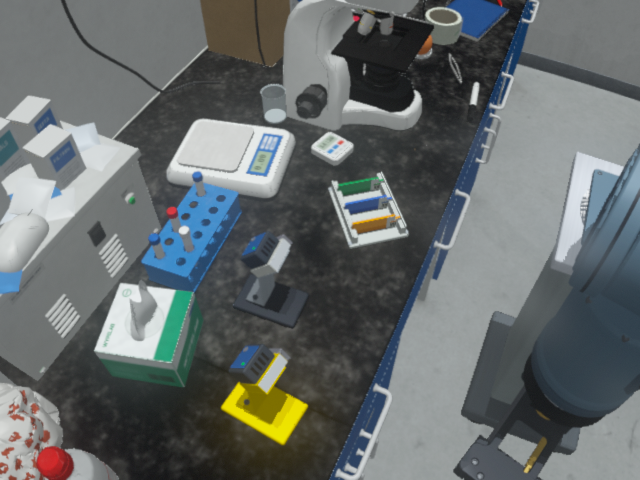

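View pics/top0.png

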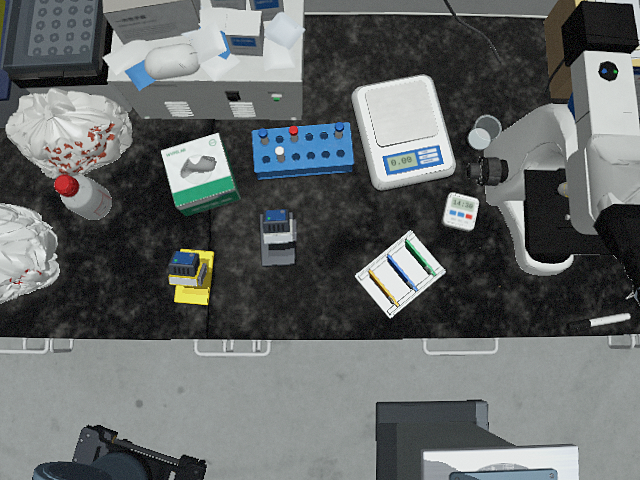

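The top image shows candidate plates at amber (383,287), blue (402,272) and green (422,256). For the reader, the dark one is at (278,238) and the yellow look-alike at (190,275). I choose the amber plate and the dark reader, and check both in close crops.

```bash
cat > h.py <<'E'
import numpy as np,cv2
from scipy.optimize import least_squares
def K(m,h=480):
    f=h/2/np.tan(np.radians(m["fovy"])/2); return np.array([[f,0,m["cx"]],[0,f,m["cy"]],[0,0,1.]])
F=np.diag([1.,-1,-1])
def proj(m,P):
    E=m["extrinsics"]; c=(np.atleast_2d(P)@E[:3,:3].T+E[:3,3])@F
    return cv2.projectPoints(c,np.zeros(3),np.zeros(3),K(m),np.array(m["D"]))[0][:,0]
def back(m,uv,z):
    E=m["extrinsics"]; n=cv2.undistortPoints(np.array(uv,float).reshape(-1,1,2),K(m),np.array(m["D"]))[:,0]
    d=(np.c_[n,np.ones(len(n))]@F)@E[:3,:3]; o=-E[:3,:3].T@E[:3,3]
    return o+d*((z-o[2])/d[:,2])[:,None]
def Rz(a): return np.array([[np.cos(a),-np.sin(a),0],[np.sin(a),np.cos(a),0],[0,0,1.]])
E
python3 - <<'E'
import cv2,numpy as np
t=cv2.imread("pics/top0.png");s=cv2.imread("pics/scene0.png")
z=lambda i,x,y,w,h:cv2.resize(i[y:y+h,x:x+w],(400,300),interpolation=cv2.INTER_CUBIC)
cv2.imwrite("pics/c1.png",np.vstack([np.hstack([z(t,350,230,100,75+15-15),z(t,230,200,100,75)]),np.hstack([z(s,320,165,100,75),z(s,222,225,100,75+25-25)])]))
E
```

```text
(no output)
```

View pics/c1.png

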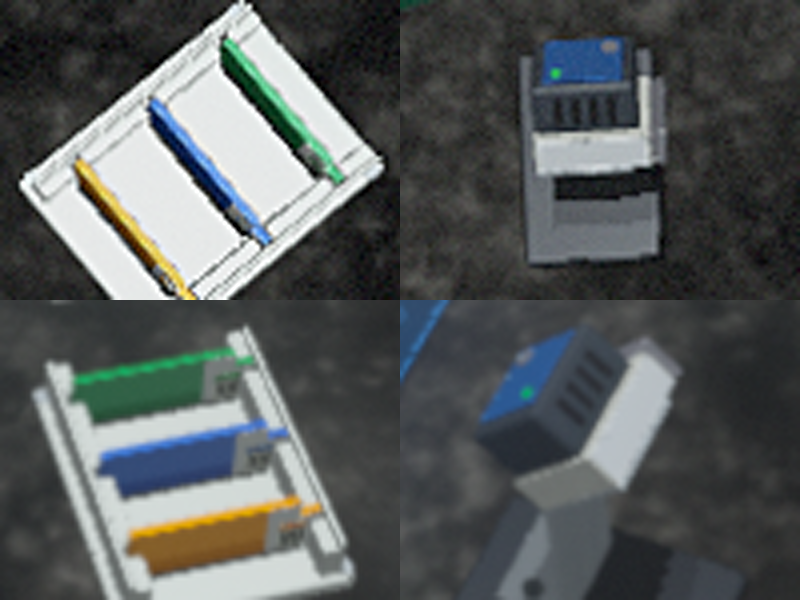

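Crop check: top left, the amber plate runs from its clear end at (370,270) to its frosted end at (396,304), with notch and label at the lower right. The dark reader's base corners are at about (262,265) and (295,264). The lips and mouth are on the image right, so its frame is nearly the world's.

```bash
cat > fit.py <<'E'
from h import *
from cell import bot
mt,ms=bot.camera_model("top"),bot.camera_model("scene")
P=[];C=[];U=[]
def a(m,p,u): P.append(p);C.append(m);U.append(u)
for y,t0,t1,s0,s1,s2 in [(48,(407,240),(435,274.5),(338,183.8),(379.5,177.5),(383.8,180)),(0,(388.8,255),(417,290),(345.8,204.5),(387,195.8),(392,198.5)),(-48,(370.5,270),(396.3,303.8),(353.3,223.8),(394.3,215),(400.5,217))]:
    a(mt,(-45,y,38),t0);a(mt,(45,y,30),t1);a(ms,(-45,y,38),s0);a(ms,(35,y,38),s1);a(ms,(45,y,30),s2)
P=np.array(P)/1000
def res(v,full=False):
    W=P@Rz(v[2]).T+[v[0],v[1],0]
    r=np.array([proj(c,w)[0]-u for c,w,u in zip(C,W,U)])
    return r if full else r.ravel()
s=least_squares(res,[.5,0,-2.2],loss="soft_l1");print("rack",s.x,np.degrees(s.x[2]));print(res(s.x,True).round(1).tolist())
R=Rz(s.x[2]);T=np.r_[s.x[:2],0]
for n,p in [("amber mid top",(0,-48,38)),("grasp",(-22,-48,38)),("notch",(35,-48,30))]: print(n,R@np.array(p)/1e3+T)
for z in(.01,.02): print("reader base corners",back(mt,[(262.5,265.5),(294.5,264.3)],z))
E
python3 fit.py
```

```text
rack [ 0.49984623  0.19890463 -2.48015729] -142.10254538289948
[[-1.3, -0.0], [-1.2, 1.3], [0.5, 0.2], [-0.1, -0.6], [0.3, -1.0], [-1.7, -0.2], [-1.7, 0.8], [-0.6, -1.9], [0.2, -0.8], [-0.1, -1.5], [-2.3, -0.3], [0.3, 2.1], [-1.0, -1.5], [1.1, -0.8], [-0.3, -0.9]]
amber mid top [0.47036223 0.23678198 0.038     ]
grasp [0.48772268 0.25029548 0.038     ]
notch [0.44274333 0.21528322 0.03      ]
reader base corners [[0.51897369 0.47509593 0.01      ]
 [0.52109935 0.41043619 0.01      ]]
reader base corners [[0.51769307 0.47415393 0.02      ]
 [0.51980032 0.41005414 0.02      ]]
```

```bash
cat > plan.py <<'E'
from h import *
from scipy.spatial.transform import Rotation as Ro, Slerp
from cell import bot
def plan(pt,Rt,n,p=None,R=None):
    s=bot.get_state(); p=s["eef_pos"] if p is None else p; R=s["ee_rot"] if R is None else R
    w=(Ro.from_matrix(R).inv()*Ro.from_matrix(Rt)).as_rotvec(); out=[]
    for i in range(n):
        Ri=R@Ro.from_rotvec(w*i/n).as_matrix()
        out.append(np.r_[Ri.T@((np.array(pt)-p)/n)/.04, np.degrees(w)/n/6].round(2).tolist())
    for o in out: print(o)
def state():
    s=bot.get_state(); print("t",s["time_s"],"q",s["joint_positions"].round(2),"p",s["eef_pos"].round(4),"f",s["force"].round(1),s["finger_gap"].round(4),s["grasp_force"]); print(s["ee_rot"].round(3)); return s
def Rdown(yaw): # tool x at yaw, pointing down
    x=np.array([np.cos(yaw),np.sin(yaw),0]);z=np.array([0,0,-1.]);return np.c_[x,np.cross(z,x),z]
E
python3 - <<'E'
from plan import *
plan([.488,.250,.16],Rdown(-2.480),15)
E
```

```text
[-0.66, -0.45, 0.13, -0.0, -0.0, -0.61]
[-0.63, -0.49, 0.13, -0.0, -0.0, -0.61]
[-0.6, -0.53, 0.13, -0.0, -0.0, -0.61]
[-0.56, -0.57, 0.13, -0.0, -0.0, -0.61]
[-0.52, -0.6, 0.13, -0.0, -0.0, -0.61]
[-0.48, -0.63, 0.13, -0.0, -0.0, -0.61]
[-0.44, -0.66, 0.13, -0.0, -0.0, -0.61]
[-0.4, -0.69, 0.13, -0.0, -0.0, -0.61]
[-0.36, -0.71, 0.13, -0.0, -0.0, -0.61]
[-0.31, -0.73, 0.13, -0.0, -0.0, -0.61]
[-0.26, -0.75, 0.13, -0.0, -0.0, -0.61]
[-0.21, -0.77, 0.13, -0.0, -0.0, -0.61]
[-0.17, -0.78, 0.13, -0.0, -0.0, -0.61]
[-0.12, -0.79, 0.13, -0.0, -0.0, -0.61]
[-0.07, -0.79, 0.13, -0.0, -0.0, -0.61]
```

servo_tool:
  motion:
    - [-0.66,-0.45,0.1,0,0,-0.6,-1]
    - [-0.63,-0.49,0.1,0,0,-0.6,-1]
    - [-0.6,-0.53,0.1,0,0,-0.6,-1]
    - [-0.56,-0.57,0.1,0,0,-0.6,-1]
    - [-0.52,-0.6,0.1,0,0,-0.6,-1]

```text
time_s: 0.6
eef_pos: [0.2882, 0.4965, 0.2182]
ee_rot: [[-1.0, -0.024, -0.0], [-0.024, 1.0, -0.001], [0.0, -0.001, -1.0]]
force: [0.7, 0.3, 0.8]
finger_gap: 0.0879
grasp_force: 0.0
```

servo_tool:
  motion:
    - [-0.48,-0.63,0.1,0,0,-0.6,0]
    - [-0.44,-0.66,0.1,0,0,-0.6,0]
    - [-0.4,-0.69,0.1,0,0,-0.6,0]
    - [-0.36,-0.71,0.1,0,0,-0.6,0]
    - [-0.31,-0.73,0.1,0,0,-0.6,0]

```text
time_s: 1.1
eef_pos: [0.3873, 0.3725, 0.1983]
ee_rot: [[-0.943, -0.332, -0.0], [-0.332, 0.943, -0.0], [0.0, -0.0, -1.0]]
force: [0.9, -1.1, -0.4]
finger_gap: 0.0503
grasp_force: 0.0
```

servo_tool:
  motion:
    - [-0.26,-0.75,0.1,0,0,-0.6,0]
    - [-0.21,-0.77,0.1,0,0,-0.6,0]
    - [-0.17,-0.78,0.1,0,0,-0.6,0]
    - [-0.12,-0.79,0.1,0,0,-0.6,0]
    - [0,0,0,0,0,0,0]

```text
time_s: 1.6
eef_pos: [0.4688, 0.2688, 0.1819]
ee_rot: [[-0.836, -0.549, 0.0], [-0.549, 0.836, -0.003], [0.002, -0.003, -1.0]]
force: [-0.6, -0.7, 0.5]
finger_gap: 0.044
grasp_force: 0.0
```

```bash
python3 - <<'E'
from plan import *
import pickle
s=state(); m=bot.camera_model("wrist"); cv2.imwrite("pics/w1.png",bot.capture("wrist")[:,:,::-1]); pickle.dump(m,open("w1.pkl","wb"));print(m)
g=np.array([.49985,.1989,0])+np.array([[x,y,z] for x,y,z in [(-45,-48,38),(35,-48,38),(45,-48,30),(-45,0,38)]])/1e3@Rz(-2.48).T
print(proj(m,g))
E
```

```text
Traceback (most recent call last):
  File "plan.py", line 12, in state
    s=bot.get_state(); print("t",s["time_s"],"q",s["joint_positions"].round(2),"p",s["eef_pos"].round(4),"f",s["force"].round(1),s["finger_gap"].round(4),s["grasp_force"]); print(s["ee_rot"].round(3)); return s
                                                                                                                                 ^^^^^^^^^^^^^^^^^^^^^
AttributeError: 'float' object has no attribute 'round'
```

```bash
sed -i 's/s\["finger_gap"\].round(4)/s["finger_gap"]/' plan.py; cat > w.py <<'E'
from plan import *
import pickle,sys
n=sys.argv[1]
s=state(); m=bot.camera_model("wrist"); cv2.imwrite(f"pics/{n}.png",bot.capture("wrist")[:,:,::-1]); pickle.dump(m,open(n+".pkl","wb"));print(m["fovy"],m["cx"],m["cy"],m["D"],(-m["extrinsics"][:3,:3].T@m["extrinsics"][:3,3]))
g=np.array([.49985,.1989,0])+np.array([[x,y,z] for x,y,z in [(-45,-48,38),(35,-48,38),(45,-48,30),(-45,0,38)]])/1e3@Rz(-2.48).T
print(proj(m,g))
E
python3 w.py w1
```

```text
t 1.6 q [-0.53  0.43 -0.09  1.88  0.05  0.84  1.5 ] p [0.4688 0.2688 0.1819] f [-0.6 -0.7  0.5] 0.04401265976769797 0.0
[[-0.836 -0.549  0.   ]
 [-0.549  0.836 -0.003]
 [ 0.002 -0.003 -1.   ]]
61.07455426928796 316.5181528728281 240.17051174655452 [-0.03728415  0.          0.          0.          0.        ] [0.41367379 0.23302615 0.32719123]
[[284.85673961 262.86332971]
 [273.35949745 154.0162398 ]
 [273.04974478 139.18153853]
 [221.32766458 267.69741363]]
```

View pics/w1.png

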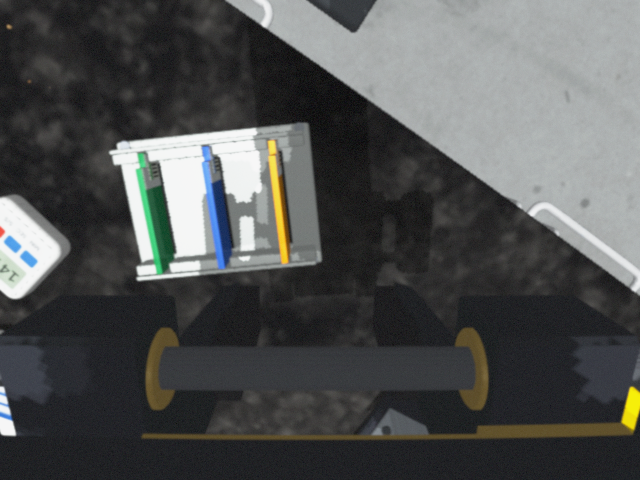

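The wrist picture shows amber's clear end at (285,263) and its notched end at (272,140), within 1 px of prediction. I go ahead and descend.

```bash
python3 - <<'E'
from plan import *
plan([.4877,.2503,.0800],Rdown(-2.480),4)
E
```

```text
[-0.04, -0.18, 0.64, -0.0, -0.0, -0.19]
[-0.03, -0.18, 0.64, -0.0, -0.0, -0.19]
[-0.03, -0.18, 0.64, -0.0, -0.0, -0.19]
[-0.02, -0.18, 0.64, -0.0, -0.0, -0.19]
```

servo_tool:
  motion:
    - [-0.03,-0.18,0.64,0,0,-0.19,0.25]
    - [-0.03,-0.18,0.64,0,0,-0.19,0.25]
    - [-0.03,-0.18,0.64,0,0,-0.19,0.25]
    - [-0.03,-0.18,0.64,0,0,-0.19,0.25]
    - [0,0,0,0,0,0,0.25]

```text
time_s: 2.15
eef_pos: [0.4844, 0.2523, 0.0775]
ee_rot: [[-0.786, -0.618, -0.005], [-0.618, 0.786, -0.003], [0.006, 0.001, -1.0]]
force: [0.2, 0.0, -0.5]
finger_gap: 0.0326
grasp_force: 0.0
```

```bash
python3 - <<'E'
from plan import *
state();plan([.4877,.2503,.0150],Rdown(-2.480),4)
E
```

```text
t 2.15 q [-0.49  0.6  -0.1   1.91  0.09  0.64  1.6 ] p [0.4844 0.2523 0.0775] f [ 0.2  0.  -0.5] 0.03262276501827662 0.0
[[-0.786 -0.618 -0.005]
 [-0.618  0.786 -0.003]
 [ 0.006  0.001 -1.   ]]
[-0.01, -0.02, 0.39, 0.0, -0.01, 0.01]
[-0.01, -0.02, 0.39, 0.0, -0.01, 0.01]
[-0.01, -0.02, 0.39, 0.0, -0.01, 0.01]
[-0.01, -0.02, 0.39, 0.0, -0.01, 0.01]
```

servo_tool:
  motion:
    - [-0.01,-0.02,0.4,0,0,0,0.25]
    - [-0.01,-0.02,0.4,0,0,0,0.25]
    - [-0.01,-0.02,0.4,0,0,0,0.25]
    - [-0.01,-0.02,0.35,0,0,0,0.25]
    - [0,0,0,0,0,0,0.25]

```text
time_s: 2.65
eef_pos: [0.4886, 0.2511, 0.0165]
ee_rot: [[-0.786, -0.618, -0.003], [-0.618, 0.786, -0.002], [0.003, 0.0, -1.0]]
force: [-0.6, -0.1, 0.3]
finger_gap: 0.0331
grasp_force: 0.0
```

servo_tool:
  motion:
    - [0,0,0,0,0,0,1]
    - [0,0,0,0,0,0,1]
    - [0,0,0,0,0,0,1]
    - [0,0,0,0,0,0,1]
    - [0,0,0,0,0,0,1]
  grip_force: 10

```text
time_s: 3.15
eef_pos: [0.4903, 0.2518, 0.0189]
ee_rot: [[-0.786, -0.618, 0.001], [-0.618, 0.786, 0.0], [-0.001, -0.0, -1.0]]
force: [-0.5, 0.8, 3.7]
finger_gap: 0.0051
grasp_force: 10.0
```

```bash
python3 w.py w2
```

```text
t 3.15 q [-0.49  0.7  -0.08  1.91  0.11  0.53  1.59] p [0.4903 0.2518 0.0189] f [-0.5  0.8  3.7] 0.0050508391149154995 10.000101638725027
[[-0.786 -0.618  0.001]
 [-0.618  0.786  0.   ]
 [-0.001 -0.    -1.   ]]
61.07455426928796 316.5181528728281 240.17051174655452 [-0.03728415  0.          0.          0.          0.        ] [0.43843152 0.21099808 0.16400082]
[[317.40152155 382.10444553]
 [318.74449291 151.84980102]
 [318.79125029 118.47602381]
 [182.88477285 381.00464421]]
```

View pics/w2.png

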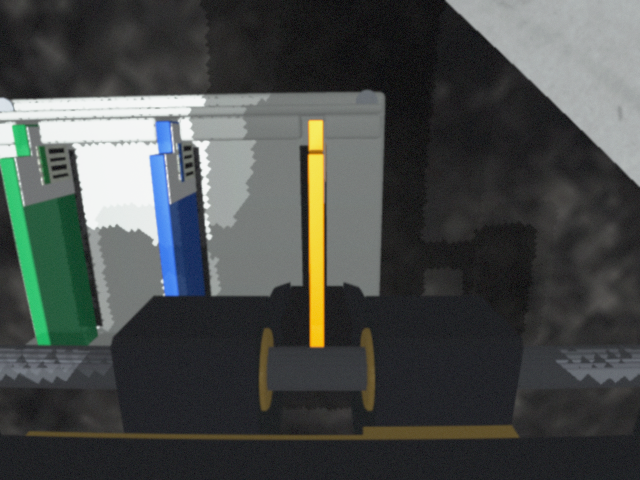

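The plate lies between the pads, with its notch at (316,152) and its end at (316,120), matching prediction. The bite is shallow, so I reopen slightly and go about 6 mm deeper before lifting.

servo_tool:
  motion:
    - [0,0,0,0,0,0,0.6]
    - [0,0,0,0,0,0,0.6]
    - [0,0,0.08,0,0,0,0.6]
    - [0,0,0.08,0,0,0,0.6]
    - [0,0,0,0,0,0,0.6]

```text
time_s: 3.7
eef_pos: [0.4894, 0.2514, 0.0113]
ee_rot: [[-0.786, -0.618, -0.001], [-0.618, 0.786, -0.001], [0.001, 0.0, -1.0]]
force: [-0.0, -0.3, -1.1]
finger_gap: 0.0174
grasp_force: 0.0
```

servo_tool:
  motion:
    - [0,0,0,0,0,0,0.6]
    - [0,0,0,0,0,0,1]
    - [0,0,0,0,0,0,1]
    - [0,0,0,0,0,0,1]
    - [0,0,0,0,0,0,1]
  grip_force: 15

```text
time_s: 4.2
eef_pos: [0.4901, 0.2515, 0.012]
ee_rot: [[-0.786, -0.618, 0.0], [-0.618, 0.786, -0.0], [-0.0, -0.0, -1.0]]
force: [0.1, -1.1, -0.2]
finger_gap: 0.0045
grasp_force: 15.0
```

servo_tool:
  motion:
    - [0,0,0,0,0,0,1]
    - [0,0,0,0,0,0,1]
    - [0,0,0,0,0,0,1]
  grip_force: 40

```text
time_s: 4.5
eef_pos: [0.4901, 0.2515, 0.012]
ee_rot: [[-0.786, -0.618, 0.0], [-0.618, 0.786, -0.0], [-0.0, -0.0, -1.0]]
force: [1.4, -1.2, -0.1]
finger_gap: 0.0046
grasp_force: 40.0
```

```bash
python3 - <<'E'
from plan import *
import json
s=state()
p0=np.array([.49985,.1989,0])+Rz(-2.4802)@np.array([0,-.048,.008]); Rp=Rz(-2.4802)
t=s["ee_rot"].T@(p0-s["eef_pos"]); RR=s["ee_rot"].T@Rp   # plate in tool
print(t,RR.round(3)); json.dump([t.tolist(),RR.tolist()],open("grasp.json","w"))
E
```

```text
t 4.5 q [-0.49  0.72 -0.08  1.91  0.11  0.52  1.59] p [0.4901 0.2515 0.012 ] f [ 1.4 -1.2 -0.1] 0.004634907701272835 40.00003471970558
[[-0.786 -0.618  0.   ]
 [-0.618  0.786 -0.   ]
 [-0.    -0.    -1.   ]]
[0.02459835 0.00059839 0.00399075] [[ 1.     0.005 -0.   ]
 [ 0.005 -1.    -0.   ]
 [-0.     0.    -1.   ]]
```

servo_tool:
  motion:
    - [0,0,-0.3,0,0,0,1]
    - [0,0,-0.8,0,0,0,1]
    - [0,0,-0.9,0,0,0,1]
    - [0,0,-0.9,0,0,0,1]
    - [0,0,-0.9,0,0,0,1]

```text
time_s: 5.0
eef_pos: [0.4893, 0.2519, 0.1662]
ee_rot: [[-0.786, -0.618, -0.0], [-0.618, 0.786, 0.001], [-0.0, 0.0, -1.0]]
force: [1.0, -0.2, -0.3]
finger_gap: 0.0047
grasp_force: 40.0
```

```bash
cat >> plan.py <<'E'
import json
def target(M,yaw,back,dn=0.,du=0.,g=None):
    """tool pose with plate on the slot axis, 'back' m before home; dn along slot normal, du up-slope"""
    t,_=json.load(open("grasp.json")) if g is None else g
    r=np.sqrt(.5);Rp=Rz(yaw)@np.array([[0,-r,-r],[1,0,0],[0,-r,r]])
    Rt=Rp@np.diag([1,-1,-1.])
    o=np.array(M)-Rp@np.array([.015+back,dn,.015-du])
    return o-Rt@np.array(t),Rt
E
python3 - <<'E'
from plan import *
state(); p,R=target([.571,.412,.115],.03,.10); print(p,R.round(3)); plan(p,R,20)
E
```

```text
t 5.0 q [-0.47  0.46 -0.11  1.86  0.07  0.82  1.62] p [0.4893 0.2519 0.1662] f [ 1.  -0.2 -0.3] 0.004711667947671386 40.00002960674465
[[-0.786 -0.618 -0.   ]
 [-0.618  0.786  0.001]
 [-0.     0.    -1.   ]]
[0.5825456  0.27268528 0.10679216] [[-0.03   0.707  0.707]
 [ 1.     0.021  0.021]
 [ 0.     0.707 -0.707]]
[-0.11, -0.05, 0.07, -0.21, -0.41, 0.99]
[-0.11, -0.04, 0.08, -0.21, -0.41, 0.99]
[-0.11, -0.03, 0.08, -0.21, -0.41, 0.99]
[-0.11, -0.02, 0.09, -0.21, -0.41, 0.99]
[-0.11, -0.01, 0.09, -0.21, -0.41, 0.99]
[-0.1, -0.0, 0.09, -0.21, -0.41, 0.99]
[-0.1, 0.0, 0.1, -0.21, -0.41, 0.99]
[-0.09, 0.01, 0.1, -0.21, -0.41, 0.99]
[-0.09, 0.02, 0.11, -0.21, -0.41, 0.99]
[-0.08, 0.03, 0.11, -0.21, -0.41, 0.99]
[-0.07, 0.03, 0.12, -0.21, -0.41, 0.99]
[-0.07, 0.04, 0.12, -0.21, -0.41, 0.99]
[-0.06, 0.04, 0.12, -0.21, -0.41, 0.99]
[-0.05, 0.04, 0.13, -0.21, -0.41, 0.99]
[-0.04, 0.04, 0.13, -0.21, -0.41, 0.99]
[-0.03, 0.04, 0.13, -0.21, -0.41, 0.99]
[-0.02, 0.04, 0.13, -0.21, -0.41, 0.99]
[-0.01, 0.04, 0.13, -0.21, -0.41, 0.99]
[0.0, 0.04, 0.13, -0.21, -0.41, 0.99]
[0.01, 0.04, 0.14, -0.21, -0.41, 0.99]
```

```bash
python3 - <<'E'
from plan import *
p,R=target([.571,.412,.115],.03,.10); plan([.56,.25,.17],R,20)
E
```

```text
[-0.07, -0.06, -0.0, -0.21, -0.41, 0.99]
[-0.07, -0.05, -0.0, -0.21, -0.41, 0.99]
[-0.08, -0.04, -0.0, -0.21, -0.41, 0.99]
[-0.08, -0.03, 0.0, -0.21, -0.41, 0.99]
[-0.08, -0.02, 0.01, -0.21, -0.41, 0.99]
[-0.09, -0.02, 0.01, -0.21, -0.41, 0.99]
[-0.09, -0.01, 0.01, -0.21, -0.41, 0.99]
[-0.09, 0.0, 0.02, -0.21, -0.41, 0.99]
[-0.09, 0.01, 0.02, -0.21, -0.41, 0.99]
[-0.08, 0.02, 0.02, -0.21, -0.41, 0.99]
[-0.08, 0.03, 0.03, -0.21, -0.41, 0.99]
[-0.08, 0.03, 0.03, -0.21, -0.41, 0.99]
[-0.07, 0.04, 0.04, -0.21, -0.41, 0.99]
[-0.06, 0.05, 0.04, -0.21, -0.41, 0.99]
[-0.06, 0.05, 0.04, -0.21, -0.41, 0.99]
[-0.05, 0.06, 0.05, -0.21, -0.41, 0.99]
[-0.04, 0.06, 0.05, -0.21, -0.41, 0.99]
[-0.03, 0.06, 0.05, -0.21, -0.41, 0.99]
[-0.02, 0.07, 0.05, -0.21, -0.41, 0.99]
[-0.01, 0.07, 0.06, -0.21, -0.41, 0.99]
```

servo_tool:
  motion:
    - [-0.07,-0.05,0,-0.21,-0.41,0.99,1]
    - [-0.07,-0.05,0,-0.21,-0.41,0.99,1]
    - [-0.08,-0.04,0,-0.21,-0.41,0.99,1]
    - [-0.08,-0.03,0,-0.21,-0.41,0.99,1]
    - [-0.08,-0.02,0,-0.21,-0.41,0.99,1]

```text
time_s: 5.5
eef_pos: [0.507, 0.2517, 0.1658]
ee_rot: [[-0.976, -0.153, 0.152], [-0.124, 0.975, 0.184], [-0.177, 0.16, -0.971]]
force: [-0.1, 0.2, -0.3]
finger_gap: 0.0041
grasp_force: 40.0
```

servo_tool:
  motion:
    - [-0.09,-0.02,0,-0.21,-0.41,0.99,1]
    - [-0.09,-0.01,0,-0.21,-0.41,0.99,1]
    - [-0.09,0,0.02,-0.21,-0.41,0.99,1]
    - [-0.09,0,0.02,-0.21,-0.41,0.99,1]
    - [-0.08,0,0.02,-0.21,-0.41,0.99,1]

```text
time_s: 6.0
eef_pos: [0.5234, 0.2499, 0.1666]
ee_rot: [[-0.887, 0.295, 0.355], [0.396, 0.881, 0.257], [-0.237, 0.369, -0.899]]
force: [-1.0, 1.3, -0.6]
finger_gap: 0.0043
grasp_force: 40.0
```

servo_tool:
  motion:
    - [-0.08,0.03,0.03,-0.21,-0.41,0.99,1]
    - [-0.08,0.03,0.03,-0.21,-0.41,0.99,1]
    - [-0.07,0.04,0.04,-0.21,-0.41,0.99,1]
    - [-0.06,0.05,0.04,-0.21,-0.41,0.99,1]
    - [-0.06,0.05,0.04,-0.21,-0.41,0.99,1]

```text
time_s: 6.5
eef_pos: [0.5361, 0.2559, 0.1799]
ee_rot: [[-0.684, 0.564, 0.463], [0.706, 0.672, 0.225], [-0.184, 0.48, -0.858]]
force: [-0.9, -0.5, 0.6]
finger_gap: 0.0046
grasp_force: 40.0
```

servo_tool:
  motion:
    - [-0.05,0.06,0.05,-0.21,-0.41,0.99,1]
    - [-0.04,0.06,0.05,-0.21,-0.41,0.99,1]
    - [-0.03,0.06,0.05,-0.21,-0.41,0.99,1]
    - [-0.02,0.07,0.05,-0.21,-0.41,0.99,1]
    - [0,0.07,0.05,-0.21,-0.41,0.99,1]

```text
time_s: 7.0
eef_pos: [0.5599, 0.2684, 0.2087]
ee_rot: [[-0.208, 0.771, 0.601], [0.975, 0.21, 0.068], [-0.074, 0.601, -0.796]]
force: [-1.3, 0.9, -0.7]
finger_gap: 0.0049
grasp_force: 40.0
```

servo_tool:
  motion:
    - [0,0,0,0,0,0,1]
    - [0,0,0,0,0,0,1]

```text
time_s: 7.2
eef_pos: [0.5597, 0.2674, 0.2076]
ee_rot: [[-0.214, 0.771, 0.6], [0.974, 0.218, 0.067], [-0.079, 0.598, -0.797]]
force: [0.8, 0.5, -0.8]
finger_gap: 0.0047
grasp_force: 40.0
```

```bash
python3 w.py w3; python3 - <<'E'
from plan import *
p,R=target([.571,.412,.115],.03,.10); plan(p,R,4)
E
```

```text
t 7.2 q [-1.54  0.59  1.1   2.2  -1.31  0.19  0.81] p [0.5597 0.2674 0.2076] f [ 0.8  0.5 -0.8] 0.004688428636099201 39.999861465767026
[[-0.214  0.771  0.6  ]
 [ 0.974  0.218  0.067]
 [-0.079  0.598 -0.797]]
61.07455426928796 316.5181528728281 240.17051174655452 [-0.03728415  0.          0.          0.          0.        ] [0.45810599 0.32184388 0.31797428]
[[ 87.23548382 206.04027188]
 [-46.0543845  280.39954626]
 [-62.89085541 285.56674144]
 [128.81127416 264.23352114]]
[0.06, -0.26, 0.59, -0.32, -0.15, 0.46]
[0.05, -0.28, 0.58, -0.32, -0.15, 0.46]
[0.05, -0.3, 0.57, -0.32, -0.15, 0.46]
[0.04, -0.33, 0.56, -0.32, -0.15, 0.46]
```

View pics/w3.png

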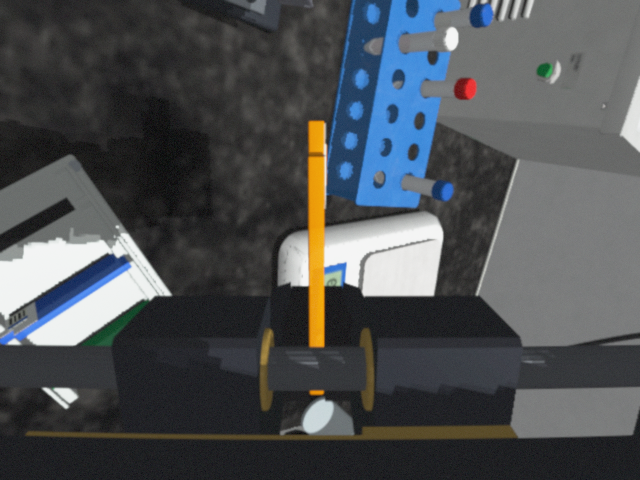

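This is a poor joint branch: q5 and q6 are at their limits, though the plate is still held well (end at (316,122), notch at (316,152)). I'll fit the arm's kinematics to plan a better path.

```bash
cat > fk.py <<'E'
from plan import *
import itertools
s=bot.get_state()
D=[([-1.34421017,.53709462,-.00444301,1.5387167,.00263341,1.06728756,-.0712188],[.18747,.62183,.23795],[[-.957,.289,0],[.289,.957,-.001],[0,-.001,-1]]),
([-.53,.43,-.09,1.88,.05,.84,1.5],[.4688,.2688,.1819],[[-.836,-.549,0],[-.549,.836,-.003],[.002,-.003,-1]]),
([-.49,.6,-.1,1.91,.09,.64,1.6],[.4844,.2523,.0775],[[-.786,-.618,-.005],[-.618,.786,-.003],[.006,.001,-1]]),
([-.49,.72,-.08,1.91,.11,.52,1.59],[.4901,.2515,.012],[[-.786,-.618,0],[-.618,.786,0],[0,0,-1]]),
([-.47,.46,-.11,1.86,.07,.82,1.62],[.4893,.2519,.1662],[[-.786,-.618,0],[-.618,.786,0],[0,0,-1]]),
([-1.54,.59,1.1,2.2,-1.31,.19,.81],[.5597,.2674,.2076],[[-.214,.771,.6],[.974,.218,.067],[-.079,.598,-.797]])]
D[-1]=(s["joint_positions"],s["eef_pos"],s["ee_rot"]) if np.linalg.norm(s["eef_pos"]-D[-1][1])<.01 else D[-1]
D=[tuple(map(np.array,d)) for d in D]
Y=lambda a:Ro.from_euler('y',a).as_matrix()
def fk(q,sg,L,off):
    R=Rz(sg[0]*q[0]);p=np.array([0,0,L[0]])
    R=R@Y(q[1])@Rz(sg[1]*q[2]); p=p+R@[L[4],0,L[1]]
    R=R@Y(q[3])@Rz(sg[2]*q[4]); p=p+R@[L[5],0,L[2]]
    R=R@Y(q[5])@Rz(sg[3]*q[6]+off); p=p+R@[0,0,L[3]]+R@Rz(-sg[3]*q[6]-off)@[L[6],0,0]
    return p,R
def res(v,sg):
    o=[]
    for q,p,R in D:
        P,RR=fk(q,sg,v[:7],v[7]); o+=[(P-p)*5,((RR-R).ravel())*.5]
    return np.concatenate(o)
if __name__=="__main__":
    best=min(((sol:=least_squares(res,[.3,.4,.4,.3,0,0,0,np.pi/2*k],args=(sg,))).cost,sg,sol.x.tolist()) for sg in itertools.product([1,-1],repeat=4) for k in(0,1,2,3))
    print(best[0],best[1],np.round(best[2],4)); json.dump(best,open("fk.json","w"))
    for q,p,R in D:
        P,RR=fk(q,best[1],best[2][:7],best[2][7]);print((P-p).round(4),abs(RR-R).max().round(3))
E
python3 fk.py
```

```text
0.11922390908838532 (-1, -1, -1, -1) [ 0.3963  0.5801  0.485   0.4693 -0.1138  0.0043 -0.0319  1.5708]
[-0.0426  0.0145  0.0072] 0.0
[-0.0364  0.0246 -0.0097] 0.005
[-0.0226  0.0391 -0.0006] 0.006
[-0.011   0.039   0.0017] 0.004
[-0.0268  0.03   -0.0012] 0.006
[-0.002   0.0109  0.0025] 0.0
```

```bash
python3 - <<'E'
s=open('fk.py').read()
s=s.replace("p=p+R@[L[4],0,L[1]]","p=p+R@[L[4],L[7],L[1]]").replace("p=p+R@[L[5],0,L[2]]","p=p+R@[L[5],L[8],L[2]]").replace("@[L[6],0,0]","@[L[6],L[9],0]")
s=s.replace("L[:7]","L[:10]").replace("v[:7],v[7]","v[:10],v[10]").replace("return np.concatenate(o)","return np.concatenate(o+[np.array(v[4:10])*.02])").replace("[.3,.4,.4,.3,0,0,0,np.pi/2*k]","[.3,.4,.4,.3,0,0,0,0,0,0,np.pi/2*k]").replace("best[2][:7],best[2][7]","best[2][:10],best[2][10]")
open('fk.py','w').write(s)
E
python3 fk.py
```

```text
0.0008836531234628234 (-1, -1, -1, -1) [ 0.42    0.5131  0.4495  0.3967  0.0029  0.0087  0.0058 -0.0156 -0.0139
 -0.0139  1.5708]
[-0.0014  0.0002 -0.0004] 0.0
[-0.002  -0.0022 -0.0025] 0.005
[-0.0011  0.0038 -0.    ] 0.006
[ 0.0008 -0.0032 -0.0009] 0.004
[0.0031 0.0005 0.0035] 0.006
[-0.0001 -0.0002  0.0002] 0.0
```

```bash
cat > ik.py <<'E'
from fk import *
B=json.load(open("fk.json"));SG=B[1];V=np.array(B[2])
lo=np.array([-2.7,-.37,-1.27,.24,-1.31,.19,-2.76]);hi=np.array([2.7,2.16,1.26,2.4,4.45,1.91,2.76])
def FK(q): return fk(q,SG,V[:10],V[10])
def ik(p,R,q0,w=0.,m=.02):
    def r(q):
        P,RR=FK(q);return np.r_[(P-p)*10,Ro.from_matrix(RR.T@R).as_rotvec()*3,w*(q-q0)]
    return least_squares(r,np.clip(q0,lo+m+1e-3,hi-m-1e-3),bounds=(lo+m,hi-m))
def err(q,p,R):
    P,RR=FK(q);return np.linalg.norm(P-p)*1e3,np.degrees(np.linalg.norm(Ro.from_matrix(RR.T@R).as_rotvec()))
E
python3 - <<'E'
from ik import *
rng=np.random.default_rng(0)
for b in(.1,0):
    p,R=target([.571,.412,.115],.03,b); S=[]
    for i in range(60):
        o=ik(p,R,rng.uniform(lo,hi)); e=err(o.x,p,R)
        S.append((e[0]+e[1],min((o.x-lo).min(),(hi-o.x).min()),o.x.round(2).tolist()))
    S.sort(key=lambda s:(s[0]>.5,-s[1] if s[0]<.5 else s[0]))
    print(b,p.round(3)); [print(round(s[0],2),round(s[1],2),s[2]) for s in S[:8]]
E
```

```text
0.1 [0.583 0.273 0.107]
0.0 0.12 [-1.57, 1.08, 1.14, 2.28, 3.82, 0.46, 1.43]
0.0 0.12 [-1.54, 1.03, 1.09, 2.28, 3.72, 0.44, 1.56]
0.0 0.1 [-1.49, 0.96, 1.01, 2.3, 3.56, 0.41, 1.77]
0.0 0.08 [-1.39, 0.86, 0.87, 2.32, 3.24, 0.39, 2.15]
0.0 0.06 [-1.24, 0.77, 0.65, 2.34, 2.86, 0.44, 2.6]
0.0 0.06 [-1.23, 0.76, 0.63, 2.34, 2.83, 0.44, 2.63]
0.0 0.06 [-1.2, 0.75, 0.6, 2.34, 2.78, 0.46, 2.69]
0.0 0.05 [0.15, 1.13, -1.16, 2.35, 2.19, 1.45, -2.31]
0 [0.58  0.373 0.107]
0.0 0.21 [-0.22, 0.93, -0.9, 2.19, 2.02, 1.23, -2.46]
0.0 0.21 [-0.3, 0.86, -0.78, 2.19, 2.0, 1.14, -2.51]
0.0 0.21 [-0.3, 0.86, -0.78, 2.19, 2.0, 1.13, -2.51]
0.0 0.21 [-0.35, 0.83, -0.72, 2.19, 1.99, 1.09, -2.54]
0.0 0.21 [-0.36, 0.83, -0.7, 2.19, 1.99, 1.08, -2.55]
0.0 0.18 [-0.42, 0.79, -0.62, 2.19, 1.98, 1.02, -2.58]
0.0 0.18 [-0.43, 0.79, -0.61, 2.19, 1.98, 1.01, -2.58]
0.0 0.18 [-0.43, 0.79, -0.61, 2.19, 1.98, 1.01, -2.58]
```

```bash
python3 - <<'E'
from ik import *
rng=np.random.default_rng(1)
M=[.571,.412,.115]
qp=np.array([-.47,.46,-.11,1.86,.07,.82,1.62])
for flip in(0,1):
    t=np.array(json.load(open("grasp.json"))[0]); F=np.diag([-1,-1,1.]) if flip else np.eye(3)
    q0=qp-[0,0,0,0,0,0,np.pi*flip]; S=[]
    for i in range(80):
        seed=rng.uniform(lo,hi); q=seed;ok=True;Q=[]
        for b in(.1,.075,.05,.025,0):
            p,R=target(M,.03,b); R=R@F
            o=ik(p,R,q,.01 if Q else 0.,.05); o=ik(p,R,o.x,0,.05); e=err(o.x,p,R)
            if sum(e)>.5: ok=False;break
            if Q and abs(o.x-Q[-1]).max()>.6: ok=False;break
            q=o.x;Q.append(q)
        if ok: S.append((np.abs(Q[0]-q0).max(),min(min((x-lo).min(),(hi-x).min()) for x in Q),Q[0].round(2).tolist(),Q[-1].round(2).tolist()))
    S.sort(key=lambda s:s[0]); print("flip",flip,len(S)); [print(round(s[0],2),round(s[1],2),s[2],s[3]) for s in S[::max(1,len(S)//8)]]
E
```

```text
flip 0 23
2.69 0.05 [-1.19, 0.74, 0.58, 2.34, 2.76, 0.46, 2.71] [-1.45, 0.84, 0.72, 2.19, 2.57, 0.25, 2.71]
2.7 0.05 [-1.19, 0.74, 0.59, 2.34, 2.77, 0.46, 2.7] [-1.45, 0.84, 0.72, 2.19, 2.57, 0.25, 2.71]
2.71 0.05 [-1.2, 0.75, 0.6, 2.34, 2.78, 0.46, 2.69] [-1.45, 0.84, 0.72, 2.19, 2.58, 0.25, 2.71]
2.72 0.06 [-1.2, 0.75, 0.6, 2.34, 2.79, 0.45, 2.68] [-1.45, 0.84, 0.72, 2.19, 2.58, 0.25, 2.7]
2.74 0.05 [-1.22, 0.75, 0.62, 2.34, 2.81, 0.45, 2.65] [-1.46, 0.85, 0.73, 2.19, 2.61, 0.24, 2.67]
2.8 0.05 [-1.25, 0.77, 0.66, 2.34, 2.87, 0.44, 2.58] [-1.46, 0.85, 0.74, 2.19, 2.63, 0.24, 2.65]
2.94 0.05 [-1.31, 0.8, 0.75, 2.33, 3.01, 0.41, 2.42] [-1.46, 0.85, 0.74, 2.19, 2.63, 0.24, 2.65]
3.14 0.05 [-1.38, 0.85, 0.85, 2.32, 3.21, 0.4, 2.19] [-1.46, 0.85, 0.74, 2.19, 2.63, 0.24, 2.65]
3.2 0.05 [-1.4, 0.87, 0.88, 2.32, 3.27, 0.39, 2.12] [-1.46, 0.85, 0.74, 2.19, 2.63, 0.24, 2.65]
3.5 0.05 [-1.49, 0.97, 1.02, 2.3, 3.57, 0.41, 1.75] [-1.68, 1.08, 1.1, 2.09, 4.21, 0.24, 0.92]
3.59 0.05 [-1.52, 1.0, 1.06, 2.29, 3.66, 0.42, 1.65] [-1.68, 1.08, 1.1, 2.09, 4.21, 0.24, 0.92]
3.83 0.05 [-1.6, 1.13, 1.19, 
[... 258 characters left out ...]
0.31, -0.21]
2.57 0.05 [-1.11, 0.71, 0.47, 2.35, 2.64, 0.5, -0.28] [-1.38, 0.8, 0.61, 2.19, 2.37, 0.31, -0.21]
2.57 0.05 [-1.11, 0.71, 0.47, 2.35, 2.64, 0.5, -0.28] [-1.38, 0.8, 0.61, 2.19, 2.37, 0.31, -0.21]
2.57 0.05 [-1.11, 0.71, 0.47, 2.35, 2.64, 0.5, -0.28] [-1.38, 0.8, 0.61, 2.19, 2.37, 0.31, -0.21]
2.57 0.05 [-1.11, 0.71, 0.47, 2.35, 2.64, 0.5, -0.28] [-1.38, 0.8, 0.61, 2.19, 2.37, 0.31, -0.21]
2.57 0.05 [-1.11, 0.71, 0.47, 2.35, 2.64, 0.5, -0.29] [-1.38, 0.8, 0.61, 2.19, 2.37, 0.31, -0.21]
2.7 0.06 [-1.19, 0.74, 0.58, 2.34, 2.77, 0.46, -0.43] [-1.44, 0.84, 0.71, 2.19, 2.55, 0.26, -0.41]
3.57 0.05 [-1.51, 0.99, 1.05, 2.29, 3.64, 0.42, -1.48] [-1.68, 1.08, 1.1, 2.09, 4.21, 0.24, -2.22]
```

```bash
cat > jp.py <<'E'
from ik import *
M=[.571,.412,.115]
qA=ik([.47,.27,.24],Rdown(-2.48),np.array([-.47,.46,-.11,1.86,.07,.82,1.62])).x
def goal(b,seed,du=0.,dn=0.,M=M,yaw=.03,m=.05):
    p,R=target(M,yaw,b,dn,du); o=ik(p,R,np.array(seed),.005,m);o=ik(p,R,o.x,0,m);return o.x,err(o.x,p,R)
def low(q):
    P,R=FK(q);t=np.array(json.load(open("grasp.json"))[0]);c=np.array([P+R@(t+np.array([x,0,-z])) for x in(-.045,.045) for z in(0,.03)])
    b=np.array([P+R@[x,y,-.0637] for x in(-.0375,.0375) for y in(-.0935,.0935)])
    return c,b
def rows(q0,q1,n,show=True):
    p,R=FK(q0);st=bot.get_state();O=[]
    for i in range(1,n+1):
        P,RR=FK(q0+(q1-q0)*i/n); O.append(np.r_[R.T@(P-p)/.04,np.degrees(Ro.from_matrix(R.T@RR).as_rotvec())/6]);p,R=P,RR
    O=np.array(O)
    if show: print(O.round(2).tolist())
    return O
E
python3 - <<'E'
from jp import *
print("A",qA.round(2),err(qA,[.47,.27,.24],Rdown(-2.48)))
s0=[-.3,.86,-.78,2.19,2.0,1.13,-2.51]
for b in(.1,.06,.045,.02,0):
    g,e=goal(b,s0); print(b,g.round(2),np.round(e,2)); s0=g if sum(e)<.5 else s0
g,e=goal(.06,[-.3,.86,-.78,2.19,2.0,1.13,-2.51])
for k in np.linspace(0,1,11):
    q=qA+(g-qA)*k;P,R=FK(q);c,b=low(q);print(k.round(1),P.round(3),R[:,2].round(2),"plate z",c[:,2].min().round(3),"ymax",c[:,1].max().round(3),"body z",b[:,2].min().round(3),b[:,1].max().round(3))
O=rows(qA,g,40,False);print(abs(O).max(0))
E
```

```text
A [-0.5   0.35 -0.13  1.82  0.05  0.97  1.58] (np.float64(5.734700266691937e-10), np.float64(2.5434740626683277e-10))
0.1 [ 0.18  1.19 -1.22  2.35  2.2   1.52 -2.26] [0.65 0.12]
0.06 [-0.2   0.83 -0.77  2.3   2.09  1.11 -2.56] [0. 0.]
0.045 [-0.23  0.84 -0.77  2.27  2.07  1.11 -2.55] [0. 0.]
0.02 [-0.27  0.85 -0.78  2.23  2.03  1.13 -2.53] [0. 0.]
0 [-0.3   0.87 -0.78  2.19  2.    1.14 -2.51] [0. 0.]
0.0 [0.47 0.27 0.24] [-0. -0. -1.] plate z 0.236 ymax 0.283 body z 0.304 0.367
0.1 [0.471 0.213 0.208] [ 0.01 -0.16 -0.99] plate z 0.203 ymax 0.226 body z 0.255 0.323
0.2 [0.48  0.165 0.187] [ 0.06 -0.3  -0.95] plate z 0.183 ymax 0.177 body z 0.219 0.278
0.3 [0.496 0.13  0.173] [ 0.12 -0.41 -0.91] plate z 0.158 ymax 0.144 body z 0.187 0.242
0.4 [0.518 0.109 0.161] [ 0.21 -0.47 -0.86] plate z 0.134 ymax 0.136 body z 0.167 0.227
0.5 [0.543 0.106 0.151] [ 0.32 -0.49 -0.81] plate z 0.112 ymax 0.143 body z 0.158 0.225
0.6 [0.567 0.119 0.141] [ 0.42 -0.47 -0.77] plate z 0.094 ymax 0.165 body z 0.159 0.236
0.7 [0.585 0.148 0.13 ] [ 0.53 -0.4  -0.75] plate z 0.082 ymax 0.204 body z 0.138 0.259
0.8 [0.596 0.193 0.119] [ 0.61 -0.29 -0.73] plate z 0.079 ymax 0.256 body z 0.106 0.29
0.9 [0.595 0.248 0.11 ] [ 0.68 -0.15 -0.72] plate z 0.086 ymax 0.318 body z 0.087 0.322
1.0 [0.581 0.313 0.107] [ 0.71  0.02 -0.71] plate z 0.104 ymax 0.382 body z 0.086 0.351
[0.42027276 0.29444379 0.22559882 0.36515567 0.41903964 0.71987699]
```

```bash
python3 - <<'E'
from jp import *
q=bot.get_state()["joint_positions"]
for k in np.linspace(0,1,6):
    x=q+(qA-q)*k;c,b=low(x);print(FK(x)[0].round(3),FK(x)[1][:,2].round(2),c[:,2].min().round(3),c[:,1].max().round(3))
rows(q,qA,20)
g,e=goal(.06,[-.3,.86,-.78,2.19,2.0,1.13,-2.51],M=[.571,.412,.165]);print("raised",g,e)
E
```

```text
[0.56  0.267 0.208] [ 0.6   0.07 -0.8 ] 0.2 0.335
[0.514 0.315 0.16 ] [ 0.39  0.17 -0.9 ] 0.149 0.372
[0.467 0.341 0.145] [ 0.19  0.21 -0.96] 0.137 0.375
[0.439 0.34  0.158] [ 0.04  0.19 -0.98] 0.152 0.347
[0.439 0.315 0.19 ] [-0.03  0.12 -0.99] 0.185 0.322
[0.47 0.27 0.24] [-0. -0. -1.] 0.236 0.283
[[0.43, -0.35, 0.17, 0.46, 0.43, -0.93], [0.43, -0.3, 0.15, 0.42, 0.45, -0.93], [0.42, -0.25, 0.12, 0.38, 0.46, -0.92], [0.4, -0.2, 0.1, 0.34, 0.47, -0.92], [0.38, -0.16, 0.07, 0.31, 0.47, -0.92], [0.35, -0.12, 0.04, 0.27, 0.46, -0.92], [0.31, -0.09, 0.01, 0.23, 0.44, -0.93], [0.27, -0.06, -0.02, 0.2, 0.42, -0.93], [0.23, -0.05, -0.05, 0.18, 0.39, -0.93], [0.19, -0.04, -0.09, 0.16, 0.35, -0.93], [0.14, -0.04, -0.12, 0.15, 0.32, -0.93], [0.1, -0.06, -0.15, 0.15, 0.28, -0.93], [0.06, -0.08, -0.18, 0.15, 0.24, -0.93], [0.02, -0.11, -0.21, 0.16, 0.2, -0.92], [-0.01, -0.14, -0.24, 0.18, 0.17, -0.91], [-0.03, -0.18, -0.27, 0.2, 0.14, -0.89], [-0.05, -0.23, -0.3, 0.23, 0.11, -0.88], [-0.06, -0.28, -0.33, 0.26, 0.08, -0.85], [-0.06, -0.34, -0.35, 0.3, 0.07, -0.83], [-0.05, -0.39, -0.37, 0.34, 0.06, -0.8]]
raised [-0.17490479  0.70573591 -0.81385968  2.2995378   1.97785778  1.03724622
 -2.47764867] (np.float64(6.861519996129418e-10), np.float64(1.5438367180128158e-10))
```

```bash
python3 - <<'E'
from jp import *
q=bot.get_state()["joint_positions"]
qa=ik([.46,.23,.24],Rdown(1.75),np.array([-.47,.46,-.11,1.86,.07,.82,-.48]),.01).x;print(qa.round(2),err(qa,[.46,.23,.24],Rdown(1.75)))
for k in np.linspace(0,1,6):
    x=q+(qa-q)*k;c,b=low(x);print(FK(x)[0].round(3),FK(x)[1][:,2].round(2),c[:,2].min().round(3),c[:,1].max().round(3))
rows(q,qa,15); plan([.46,.23,.24],Rdown(1.75),8)
E
```

```text
[-0.45  0.31 -0.12  1.89  0.05  0.94 -0.41] (np.float64(0.0005391079074176785), np.float64(0.00010186520766989077))
[0.56  0.267 0.208] [ 0.6   0.07 -0.8 ] 0.2 0.335
[0.512 0.305 0.16 ] [ 0.39  0.17 -0.9 ] 0.155 0.373
[0.466 0.323 0.146] [ 0.19  0.21 -0.96] 0.139 0.39
[0.436 0.315 0.159] [ 0.05  0.2  -0.98] 0.152 0.382
[0.434 0.283 0.192] [-0.02  0.12 -0.99] 0.185 0.351
[0.46 0.23 0.24] [ 0. -0. -1.] 0.236 0.299
[[0.47, -0.5, 0.2, 0.66, 0.51, 0.08], [0.42, -0.48, 0.16, 0.66, 0.47, 0.09], [0.36, -0.44, 0.11, 0.65, 0.42, 0.1], [0.3, -0.41, 0.06, 0.63, 0.36, 0.09], [0.24, -0.37, 0.01, 0.61, 0.29, 0.08], [0.17, -0.32, -0.05, 0.57, 0.22, 0.08], [0.1, -0.28, -0.1, 0.53, 0.15, 0.07], [0.03, -0.23, -0.16, 0.48, 0.07, 0.06], [-0.05, -0.18, -0.21, 0.42, -0.02, 0.06], [-0.13, -0.13, -0.26, 0.35, -0.1, 0.06], [-0.21, -0.07, -0.31, 0.27, -0.18, 0.08], [-0.29, -0.01, -0.36, 0.19, -0.26, 0.1], [-0.37, 0.05, -0.4, 0.1, -0.33, 0.12], [-0.44, 0.12, -0.44, 0.01, -0.4, 0.16], [-0.52, 0.19, -0.48, -0.08, -0.46, 0.21]]
[-0.05, -0.21, -0.28, 0.77, 0.08, 0.07]
[-0.05, -0.23, -0.26, 0.77, 0.08, 0.07]
[-0.05, -0.25, -0.24, 0.77, 0.08, 0.07]
[-0.05, -0.26, -0.22, 0.77, 0.08, 0.07]
[-0.05, -0.28, -0.2, 0.77, 0.08, 0.07]
[-0.05, -0.3, -0.18, 0.77, 0.08, 0.07]
[-0.05, -0.31, -0.15, 0.77, 0.08, 0.07]
[-0.06, -0.32, -0.13, 0.77, 0.08, 0.07]
```

servo_tool:
  motion:
    - [0.47,-0.5,0.2,0.66,0.51,0.08,1]
    - [0.42,-0.48,0.16,0.66,0.47,0.09,1]
    - [0.36,-0.44,0.1,0.65,0.42,0.1,1]
    - [0.3,-0.4,0.06,0.63,0.36,0.09,1]
    - [0.24,-0.37,0,0.6,0.3,0.08,1]

```text
time_s: 7.75
eef_pos: [0.4801, 0.3193, 0.1474]
ee_rot: [[-0.268, 0.929, 0.256], [0.954, 0.219, 0.205], [0.135, 0.299, -0.945]]
force: [-0.3, -0.3, -0.4]
finger_gap: 0.0045
grasp_force: 40.0
```

servo_tool:
  motion:
    - [0.17,-0.32,-0.05,0.57,0.22,0.08,1]
    - [0.1,-0.28,-0.1,0.53,0.15,0.07,1]
    - [0.03,-0.23,-0.16,0.48,0.07,0.06,1]
    - [-0.05,-0.18,-0.2,0.42,0,0.06,1]
    - [-0.13,-0.13,-0.26,0.35,-0.1,0.06,1]

```text
time_s: 8.25
eef_pos: [0.4324, 0.3068, 0.1684]
ee_rot: [[-0.243, 0.97, 0.013], [0.954, 0.237, 0.182], [0.174, 0.057, -0.983]]
force: [0.6, 0.3, -1.4]
finger_gap: 0.0045
grasp_force: 40.0
```

```bash
python3 - <<'E'
from jp import *
s=state()
qa=ik([.46,.23,.24],Rdown(1.75),np.array([-.47,.46,-.11,1.86,.07,.82,-.48]),.01).x
rows(s["joint_positions"],qa,10)
E
```

```text
t 8.25 q [-1.42  0.64  1.09  2.05 -0.96  0.93  0.47] p [0.4324 0.3068 0.1684] f [ 0.6  0.3 -1.4] 0.004538374352939524 39.99945351853967
[[-0.243  0.97   0.013]
 [ 0.954  0.237  0.182]
 [ 0.174  0.057 -0.983]]
[[-0.27, -0.43, 0.17, 0.69, -0.1, 0.24], [-0.24, -0.31, 0.08, 0.56, -0.11, 0.17], [-0.21, -0.19, -0.02, 0.42, -0.12, 0.11], [-0.19, -0.08, -0.11, 0.27, -0.13, 0.07], [-0.18, 0.04, -0.2, 0.12, -0.15, 0.03], [-0.18, 0.15, -0.29, -0.04, -0.17, 0.02], [-0.19, 0.26, -0.38, -0.18, -0.19, 0.02], [-0.2, 0.36, -0.47, -0.33, -0.21, 0.03], [-0.21, 0.47, -0.54, -0.46, -0.22, 0.05], [-0.22, 0.56, -0.62, -0.59, -0.23, 0.09]]
```

```bash
cat > sim.py <<'E'
from jp import *
def jac(q):
    p,R=FK(q);J=np.zeros((6,7))
    for i in range(7):
        d=q.copy();d[i]+=1e-5;P,RR=FK(d);J[:3,i]=(P-p)/1e-5;J[3:,i]=Ro.from_matrix(RR@R.T).as_rotvec()/1e-5
    return p,R,J
def track(q,P,R,it=3,lam=1e-3,W=None):
    """min-norm IK towards pose, limits by locking"""
    for _ in range(it):
        p,Rc,J=jac(q);e=np.r_[P-p,Ro.from_matrix(R@Rc.T).as_rotvec()]
        free=np.ones(7,bool)
        for _ in range(4):
            Jf=J[:,free];dq=np.zeros(7);dq[free]=Jf.T@np.linalg.solve(Jf@Jf.T+lam**2*np.eye(6),e)
            bad=free&(((q+dq)>hi+1e-6)|((q+dq)<lo-1e-6))
            if not bad.any():break
            for i in np.where(bad)[0]: q=q.copy();q[i]=np.clip((q+dq)[i],lo[i],hi[i])
            free&=~bad
            p,Rc,J=jac(q);e=np.r_[P-p,Ro.from_matrix(R@Rc.T).as_rotvec()]
        n=abs(dq).max();dq*=min(1,.25/n) if n>0 else 1
        q=np.clip(q+dq,lo,hi)
    return q
def run(q,rows):
    P,R=FK(q);Q=[]
    for r in rows:
        P=P+R@(np.array(r[:3])*.04);R=R@Ro.from_rotvec(np.radians(np.array(r[3:6])*6)).as_matrix()
        q=track(q,P,R);Q.append(q)
    return np.array(Q)
E
python3 - <<'E'
from sim import *
t="-.07 -.05 0;-.07 -.05 0;-.08 -.04 0;-.08 -.03 0;-.08 -.02 0;-.09 -.02 0;-.09 -.01 0;-.09 0 .02;-.09 0 .02;-.08 0 .02;-.08 .03 .03;-.08 .03 .03;-.07 .04 .04;-.06 .05 .04;-.06 .05 .04;-.05 .06 .05;-.04 .06 .05;-.03 .06 .05;-.02 .07 .05;0 .07 .05"
r=[list(map(float,x.split()))+[-.21,-.41,.99] for x in t.split(";")]
Q=run(np.array([-.47,.46,-.11,1.86,.07,.82,1.62]),r)
for i in(4,9,14,19): print(Q[i].round(2),FK(Q[i])[0].round(3))
q=np.array([-1.54,.59,1.1,2.2,-1.31,.19,.81])
r2=[[0.47,-0.5,0.2,0.66,0.51,0.08],[0.42,-0.48,0.16,0.66,0.47,0.09],[0.36,-0.44,0.1,0.65,0.42,0.1],[0.3,-0.4,0.06,0.63,0.36,0.09],[0.24,-0.37,0,0.6,0.3,0.08],[0.17,-0.32,-0.05,0.57,0.22,0.08],[0.1,-0.28,-0.1,0.53,0.15,0.07],[0.03,-0.23,-0.16,0.48,0.07,0.06],[-0.05,-0.18,-0.2,0.42,0,0.06],[-0.13,-0.13,-0.26,0.35,-0.1,0.06]]
Q=run(q,r2);print(Q[-1].round(2),"real -1.42 .64 1.09 2.05 -.96 .93 .47")
E
```

```text
[-0.42  0.37 -0.05  2.02 -0.15  0.53  1.36] [0.51  0.252 0.171]
[-0.54  0.33  0.11  2.19 -0.57  0.19  1.27] [0.527 0.25  0.172]
[-1.32  0.39  0.93  2.22 -1.31  0.19  1.33] [0.554 0.26  0.224]
[-1.76  0.78  1.26  2.19 -1.31  0.19  0.42] [0.56  0.287 0.226]
[-1.35  0.68  1.09  1.98 -0.96  0.97  0.49] real -1.42 .64 1.09 2.05 -.96 .93 .47
```

```bash
cat > search.py <<'E'
from sim import *
import time,pickle
def marg(q): return min((q-lo).min(),(hi-q).min())
def okpose(q):
    c,b=low(q);P=FK(q)[0]
    if P[2]<.1 or c[:,2].min()<.07 or b[:,2].min()<.07 or not(.36<P[0]<.66) or P[1]<.03: return False
    return max(c[:,1].max(), b[:,1].max() if P[2]<.16 else 0)<.40 or c[:,2].min()>.24
def pull(q,qv,n,tr):
    for _ in range(n):
        p,R,J=jac(q);d=qv-q;v=J@d
        s=max(np.linalg.norm(v[:3])/.03,np.linalg.norm(v[3:])/np.radians(5.5))
        pinv=J.T@np.linalg.inv(J@J.T+1e-6*np.eye(6));dq=pinv@v
        s=max(s,abs(dq).max()/.12)
        if s<.15: break
        P=p+v[:3]/max(s,1);RR=Ro.from_rotvec(v[3:]/max(s,1)).as_matrix()@R
        q=track(q,P,RR,it=1)
        if not okpose(q): return None
        tr.append((P,RR,q))
    return q
def line(q,P,R,n,tr):
    p0,R0=FK(q);w=Ro.from_matrix(R@R0.T).as_rotvec()
    n=max(n,int(np.ceil(max(np.linalg.norm(P-p0)/.03,np.linalg.norm(w)/np.radians(5.5)))))
    for i in range(1,n+1):
        Pi=p0+(P-p0)*i/n;Ri=Ro.from_rotvec(w*i/n).as_matrix()@R0
        q=track(q,Pi,Ri,it=2);tr.append((Pi,Ri,q))
    return q
def evaluate(q,vias,g,M=M):
    tr=[]
    for v in vias:
        q=pull(q,v,18,tr)
        if q is None:return None
    q=pull(q,g,40,tr)
    if q is None:return None
    n0=len(tr)
    for b in(.06,0.):
        P,R=target(M,.03,b);q=line(q,P,R,4,tr)
        if sum(err(q,P,R))>1.5:return None
    n=len(tr)
    if n>140 or any(abs(tr[i+1][2]-tr[i][2]).max()>.2 for i in range(n-1)):return None
    return min(marg(t[2]) for t in tr[n0+2:]),n,tr
if __name__=="__main__":
    import sys
    rng=np.random.default_rng(int(sys.argv[1]));q0=bot.get_state()["joint_positions"]
    G=[goal(.06,s)[0] for s in([-.3,.86,-.78,2.19,2.,1.13,-2.51],[-1.2,.75,.6,2.34,2.78,.46,2.69],[-1.49,.96,1.01,2.3,3.56,.41,1.77],[-.6,.75,-.3,2.3,2.3,.8,-2.7],[-1,.72,.4,2.34,2.6,.55,2.7])]
    best=[];t0=time.time();k=0;ok=0
    while time.time()-t0<240:
        k+=1
        vias=[np.array([rng.uniform(-1.6,.6),rng.uniform(.1,1.1),rng.uniform(-1.2,1.2),rng.uniform(1.4,2.35),rng.uniform(-1.2,4.2),rng.uniform(.25,1.7),rng.uniform(-2.6,2.6)]) for _ in range(rng.integers(0,4))]
        e=evaluate(q0,vias,G[rng.integers(len(G))])
        if e: ok+=1;best.append(e)
    best.sort(key=lambda e:-min(e[0],.15)+.0005*e[1]);pickle.dump(best[:5],open(f"best{sys.argv[1]}.pkl","wb"))
    print(k,ok,[(round(b[0],3),b[1],b[2][-1][2].round(2).tolist()) for b in best[:3]])
E
for i in 1 2 3 4; do OMP_NUM_THREADS=1 python3 search.py $i & done; wait
```

```text
this script no longer has the robot
this script no longer has the robot
this script no longer has the robot
3148 0 []Exception ignored in: <_io.TextIOWrapper mode='rw' encoding='UTF-8'>
Traceback (most recent call last):
BrokenPipeError: [Errno 32] Broken pipe
Exception ignored in: <_io.TextIOWrapper mode='rw' encoding='UTF-8'>
Traceback (most recent call last):
BrokenPipeError: [Errno 32] Broken pipe
Exception ignored in: <_io.TextIOWrapper mode='rw' encoding='UTF-8'>
Traceback (most recent call last):
BrokenPipeError: [Errno 32] Broken pipe
```

```bash
nproc; cat > s2.py <<'E'
from search import *
from multiprocessing import Pool
from collections import Counter
import search
G=[goal(.06,s)[0] for s in([-.3,.86,-.78,2.19,2.,1.13,-2.51],[-1.2,.75,.6,2.34,2.78,.46,2.69],[-1.49,.96,1.01,2.3,3.56,.41,1.77],[-.6,.75,-.3,2.3,2.3,.8,-2.7],[-1,.72,.4,2.34,2.6,.55,2.7])]
q0=bot.get_state()["joint_positions"]
def okl(q):
    c,b=low(q);P=FK(q)[0]
    return c[:,2].min()>.06 and b[:,2].min()>.06 and .33<P[0]<.72 and P[1]>-.05 and (c[:,1].max()<.40 or c[:,2].min()>.22)
search.okpose=okl
def work(a):
    seed,T=a;rng=np.random.default_rng(seed);t0=time.time();C=Counter();B=[]
    while time.time()-t0<T:
        q=q0;tr=[]
        for _ in range(rng.integers(0,4)):
            v=np.array([rng.uniform(-1.6,.6),rng.uniform(.1,1.1),rng.uniform(-1.2,1.2),rng.uniform(1.4,2.35),rng.uniform(-1.2,4.2),rng.uniform(.25,1.7),rng.uniform(-2.6,2.6)])
            n=int(rng.integers(6,20));m=len(tr);qn=pull(q,v,n,tr)
            if qn is None: del tr[m:];C["via"]+=1;continue
            q=qn
        q=pull(q,G[rng.integers(len(G))],40,tr)
        if q is None:C["goalpull"]+=1;continue
        n0=len(tr);E=[]
        for b in(.06,0.):
            P,R=target(M,.03,b);q=line(q,P,R,4,tr);E.append(sum(err(q,P,R)))
        J=max(abs(tr[i+1][2]-tr[i][2]).max() for i in range(len(tr)-1))
        C["end"]+=1
        B.append((max(E),J,min(marg(t[2]) for t in tr[n0+2:]),len(tr),tr))
    B.sort(key=lambda b:b[0]+5*b[1]);return C,B[:6]
if __name__=="__main__":
    import os
    with Pool(os.cpu_count()) as p: r=p.map(work,[(i,200) for i in range(os.cpu_count())])
    C=sum((x[0] for x in r),Counter());B=sorted((b for x in r for b in x[1]),key=lambda b:b[0]+5*b[1]);print(C)
    pickle.dump(B[:8],open("best.pkl","wb"))
    for b in B[:8]:print(round(b[0],2),round(b[1],2),round(b[2],3),b[3],b[4][-1][2].round(2).tolist())
E
OMP_NUM_THREADS=1 python3 s2.py
```

```text
4
Counter({'via': 3374, 'goalpull': 3212, 'end': 107})
0.0 0.07 0.059 67 [-1.45, 0.84, 0.72, 2.19, 2.59, 0.25, 2.69]
0.0 0.07 0.053 77 [-1.46, 0.85, 0.73, 2.19, 2.62, 0.24, 2.66]
0.0 0.08 0.047 69 [-1.46, 0.85, 0.75, 2.19, 2.65, 0.24, 2.62]
0.0 0.08 0.037 65 [-1.44, 0.84, 0.71, 2.19, 2.56, 0.26, 2.72]
0.0 0.08 0.022 65 [-1.44, 0.84, 0.7, 2.19, 2.55, 0.26, 2.74]
0.0 0.08 0.057 71 [-1.45, 0.85, 0.72, 2.19, 2.6, 0.25, 2.68]
0.0 0.08 0.027 67 [-1.44, 0.84, 0.71, 2.19, 2.55, 0.26, 2.73]
0.0 0.08 0.049 66 [-1.45, 0.84, 0.71, 2.19, 2.57, 0.25, 2.71]
```

```bash
cat > follow.py <<'E'
from search import *
import sys
i,n=int(sys.argv[1]),int(sys.argv[2]);tr=pickle.load(open("best.pkl","rb"))[0][4]
s=bot.get_state();p,R=s["eef_pos"],s["ee_rot"];q=s["joint_positions"]
print("t",s["time_s"],"q",q.round(2),"f",s["force"].round(1))
if i: print("sim",tr[i-1][2].round(2),"pose err",err(q,*tr[i-1][:2]))
for P,RR,_ in tr[i:i+n]:
    print((np.r_[R.T@(P-p)/.04,np.degrees(Ro.from_matrix(R.T@RR).as_rotvec())/6]).round(2).tolist(),",",sep="",end=" ");p,R=P,RR
print()
E
python3 - <<'E'
from search import *
tr=pickle.load(open("best.pkl","rb"))[0][4]
for k in range(0,len(tr),6):
    P,R,q=tr[k];c,b=low(q);print(k,P.round(3),R[:,2].round(2),q.round(2),c[:,2].min().round(3),c[:,1].max().round(3),"body",b.min(0).round(3),b.max(0).round(3))
E
python3 follow.py 0 10
```

```text
0 [0.385 0.298 0.161] [-0.02  0.14 -0.99] [-1.43  0.64  1.09  2.04 -0.91  0.95  0.5 ] 0.154 0.364 body [0.286 0.224 0.216] [0.487 0.354 0.232]
6 [0.342 0.213 0.172] [-0.12 -0.16 -0.98] [-1.48  0.67  1.09  2.01 -0.57  1.07  0.72] 0.167 0.265 body [0.26  0.131 0.216] [0.44  0.315 0.255]
12 [0.35  0.123 0.224] [-0.09 -0.48 -0.87] [-1.54  0.7   1.08  1.97 -0.22  1.16  0.96] 0.218 0.155 body [0.297 0.067 0.232] [0.415 0.242 0.327]
18 [0.407 0.064 0.314] [ 0.07 -0.75 -0.66] [-1.6   0.73  1.08  1.93  0.14  1.22  1.21] 0.309 0.088 body [0.348 0.046 0.283] [0.457 0.179 0.43 ]
24 [0.506 0.017 0.378] [ 0.32 -0.85 -0.43] [-1.57  0.78  1.06  1.98  0.5   1.08  1.49] 0.368 0.05 body [0.406 0.033 0.315] [0.565 0.11  0.496]
30 [0.596 0.028 0.419] [ 0.55 -0.8  -0.25] [-1.55  0.82  1.04  2.03  0.83  0.92  1.75] 0.403 0.06 body [0.477 0.033 0.349] [0.644 0.127 0.522]
36 [0.666 0.078 0.418] [ 0.73 -0.66 -0.18] [-1.53  0.86  1.02  2.08  1.16  0.76  1.99] 0.397 0.101 body [0.554 0.044 0.372] [0.683 0.196 0.487]
42 [0.704 0.14  0.37 ] [ 0.85 -0.48 -0.23] [-1.52  0.9   1.    2.13  1.49  0.59  2.2 ] 0.349 0.1
[... 419 characters left out ...]
4] 0.115 0.371 body [0.485 0.258 0.092] [0.616 0.346 0.232]
66 [0.58  0.373 0.107] [ 0.71  0.02 -0.71] [-1.45  0.84  0.72  2.19  2.59  0.25  2.69] 0.104 0.442 body [0.467 0.332 0.086] [0.602 0.411 0.218]
t 8.25 q [-1.42  0.64  1.09  2.05 -0.96  0.93  0.47] f [ 0.6  0.3 -1.4]
[0.06, -1.21, 0.14, 0.37, -0.31, -0.78], [-0.21, -0.35, -0.02, 0.38, -0.31, -0.77], [-0.21, -0.34, -0.03, 0.39, -0.31, -0.77], [-0.21, -0.34, -0.04, 0.4, -0.31, -0.76], [-0.22, -0.34, -0.05, 0.41, -0.31, -0.76], [-0.22, -0.34, -0.05, 0.42, -0.31, -0.75], [-0.22, -0.34, -0.06, 0.43, -0.31, -0.75], [-0.22, -0.35, -0.07, 0.44, -0.31, -0.74], [-0.23, -0.35, -0.08, 0.45, -0.3, -0.74], [-0.23, -0.35, -0.09, 0.46, -0.3, -0.73],
```

```bash
python3 - <<'E'
from ik import *
s=bot.get_state();print(FK(s["joint_positions"])[0]-s["eef_pos"])
src=open('fk.py').read()
q=s["joint_positions"].tolist();src=src.replace("D[-1]=(s[","D.append((%r,%r,%r))\nD_unused=(s["%(q,s["eef_pos"].tolist(),s["ee_rot"].tolist()),1)
open('fk.py','w').write(src)
E
python3 fk.py
sed -i 's/P\[1\]>-.05/P[1]>.05 and c[:,1].min()>.0 and b[:,1].min()>.0/; s/,200)/,150)/' s2.py
OMP_NUM_THREADS=1 python3 s2.py
```

```text
[-0.0354581   0.0027401  -0.00575076]
0.006652184600554134 (-1, -1, -1, -1) [ 0.4074  0.492   0.4462  0.3514  0.0342  0.0127  0.0137 -0.0268 -0.0082
 -0.0082  1.5703]
[-0.001   0.0038 -0.0037] 0.001
[ 0.0029  0.0025 -0.0031] 0.005
[-0.0014  0.005  -0.0026] 0.007
[-0.0032 -0.0045 -0.0043] 0.004
[0.0066 0.0044 0.0022] 0.006
[0.0003 0.0007 0.0037] 0.006
[-0.0148 -0.0054  0.0078] 0.0
Counter({'via': 3444, 'goalpull': 2977, 'end': 26})
0.0 0.08 0.04 67 [-1.49, 0.87, 0.74, 2.17, 2.57, 0.23, 2.67]
0.0 0.08 0.04 66 [-1.49, 0.87, 0.73, 2.17, 2.57, 0.23, 2.67]
0.0 0.08 0.0 73 [-1.47, 0.86, 0.71, 2.17, 2.49, 0.24, 2.76]
0.0 0.08 0.044 67 [-1.48, 0.87, 0.72, 2.17, 2.53, 0.24, 2.72]
0.0 0.08 0.017 66 [-1.47, 0.86, 0.71, 2.17, 2.5, 0.24, 2.74]
0.0 0.09 0.043 68 [-1.48, 0.87, 0.73, 2.17, 2.55, 0.23, 2.69]
0.0 0.09 0.043 69 [-1.48, 0.87, 0.73, 2.17, 2.55, 0.23, 2.69]
0.0 0.09 0.03 67 [-1.48, 0.87, 0.72, 2.17, 2.52, 0.24, 2.73]
```

```bash
python3 - <<'E'
s=open('fk.py').read()
a=s.index("def fk(");b=s.index('if __name__')
new='''def fk(q,sg,L,off):
    A=[Rz(sg[0]*q[0]),Y(q[1]),Rz(sg[1]*q[2]),Y(q[3]),Rz(sg[2]*q[4]),Y(q[5])];L=np.asarray(L)
    R=np.eye(3);p=np.zeros(3);z=[L[0],0,L[1],0,L[2],L[3]]
    for i in range(6):
        R=R@A[i];p=p+R@[L[4+2*i],L[5+2*i],z[i]]
    return p,R@Rz(sg[3]*q[6]+off)
NL=16
def res(v,sg):
    o=[]
    for q,p,R in D:
        P,RR=fk(q,sg,v[:NL],v[NL]); o+=[(P-p)*5,((RR-R).ravel())*.5]
    return np.concatenate(o+[np.array(v[4:NL])*.1])
import os
if os.path.exists("log.json"):
    for d in json.load(open("log.json")): D.append(tuple(map(np.array,d)))
'''
s=s[:a]+new+s[b:]
s=s.replace("[.3,.4,.4,.3,0,0,0,0,0,0,np.pi/2*k]","[.4,.5,.45,.38]+[0]*12+[np.pi/2*k]").replace("best[2][:10],best[2][10]","best[2][:NL],best[2][NL]").replace("itertools.product([1,-1],repeat=4) for k in(0,1,2,3)","[(-1,-1,-1,-1)] for k in(1,)")
open('fk.py','w').write(s)
i=open('ik.py').read().replace("V[:10],V[10]","V[:NL],V[NL]");open('ik.py','w').write(i)
E
python3 fk.py
```

```text
0.0007355603252322328 (-1, -1, -1, -1) [ 3.5070e-01  5.0330e-01  4.4370e-01  3.2790e-01  7.0000e-04 -1.1200e-02
 -4.7000e-03 -1.1200e-02  7.4000e-03 -9.2000e-03 -3.5000e-03 -9.2000e-03
  5.2000e-03 -1.8000e-03 -3.0000e-04 -1.8000e-03  1.5703e+00]
[-0.0006 -0.     -0.0003] 0.001
[-0.0013 -0.0018 -0.0029] 0.005
[-0.0011  0.0038  0.0002] 0.007
[ 0.0006 -0.0028 -0.0004] 0.004
[0.0022 0.0003 0.0032] 0.006
[-0.0001 -0.0003 -0.0001] 0.006
[0.0002 0.0003 0.0002] 0.0
```

```bash
OMP_NUM_THREADS=1 python3 s2.py; python3 - <<'E'
from search import *
tr=pickle.load(open("best.pkl","rb"))[0][4]
for k in range(0,len(tr),8):
    P,R,q=tr[k];c,b=low(q);print(k,P.round(3),R[:,2].round(2),q.round(2),c.min(0).round(3),c.max(0).round(3),"body",b.min(0).round(3))
E
python3 follow.py 0 10
```

```text
Counter({'via': 2786, 'goalpull': 2436, 'end': 102})
0.0 0.27 0.0 86 [-1.63, 1.03, 1.04, 2.08, 4.06, 0.19, 1.1]
0.0 0.28 0.0 70 [-1.63, 1.03, 1.04, 2.08, 4.06, 0.19, 1.1]
0.0 0.31 0.0 70 [-1.63, 1.03, 1.04, 2.08, 4.07, 0.19, 1.1]
0.0 0.39 0.0 74 [-1.63, 1.03, 1.04, 2.08, 4.07, 0.19, 1.1]
0.0 0.4 0.0 68 [-1.63, 1.03, 1.04, 2.08, 4.07, 0.19, 1.1]
0.0 0.42 0.0 76 [-1.63, 1.03, 1.04, 2.08, 4.06, 0.19, 1.1]
0.0 0.45 0.0 69 [-1.63, 1.03, 1.04, 2.08, 4.06, 0.19, 1.1]
0.0 0.46 0.0 67 [-1.63, 1.03, 1.04, 2.08, 4.06, 0.19, 1.1]
0 [0.457 0.305 0.184] [ 0.09  0.16 -0.98] [-1.46  0.64  1.15  2.04 -0.95  0.89  0.4 ] [0.441 0.281 0.179] [0.461 0.374 0.221] body [0.352 0.242 0.231]
8 [0.619 0.317 0.362] [ 0.62  0.2  -0.76] [-1.61  0.42  1.26  1.96 -0.72  0.4  -0.22] [0.6   0.292 0.353] [0.631 0.381 0.408] body [0.501 0.238 0.347]
16 [0.633 0.292 0.368] [ 0.68  0.1  -0.72] [-1.63  0.43  1.26  1.97 -0.44  0.32 -0.03] [0.604 0.269 0.365] [0.639 0.361 0.387] body [0.517 0.237 0.349]
24 [0.634 0.245 0.345] [ 0.7  -0.09 -0.71] [-1.63  0.52  1.26  2.   -0.05  0.32  0.29] [0.581 0.232 0.302] [0.648 0.292 0.
[... 866 characters left out ...]
.44  1.5 ] [0.578 0.265 0.159] [0.637 0.328 0.232] body [0.5   0.183 0.136]
80 [0.584 0.309 0.114] [ 0.72  0.03 -0.69] [-1.51  0.91  0.94  2.2   3.38  0.27  1.83] [0.565 0.288 0.11 ] [0.589 0.379 0.138] body [0.472 0.263 0.089]
t 8.25 q [-1.42  0.64  1.09  2.05 -0.96  0.93  0.47] f [ 0.6  0.3 -1.4]
[-0.12, 0.6, -0.39, -0.69, -0.34, 0.5], [-0.08, 0.62, -0.41, -0.72, -0.22, 0.53], [-0.05, 0.64, -0.4, -0.72, -0.15, 0.55], [-0.01, 0.66, -0.35, -0.71, -0.08, 0.56], [0.08, 0.69, -0.34, -0.71, 0.07, 0.54], [0.16, 0.68, -0.32, -0.68, 0.17, 0.51], [0.23, 0.66, -0.3, -0.64, 0.26, 0.5], [0.3, 0.64, -0.28, -0.6, 0.34, 0.48], [0.37, 0.61, -0.26, -0.55, 0.41, 0.47], [0.44, 0.57, -0.25, -0.49, 0.49, 0.46],
```

```bash
cat > lg.py <<'E'
import json,os
from cell import bot
s=bot.get_state();L=json.load(open("log.json")) if os.path.exists("log.json") else []
L.append([s["joint_positions"].tolist(),s["eef_pos"].tolist(),s["ee_rot"].tolist()]);json.dump(L,open("log.json","w"))
print(s["joint_positions"].round(2),abs(s["joint_vel"]).max())
E
python3 lg.py; python3 - <<'E'
from sim import *
q=bot.get_state()["joint_positions"]
plan([.45,.24,.25],Rdown(1.75),5)
r=[[-.1,-.2,-.5,.4,-.3,0]]*5+[[-.3,-.3,-.3,.9,0,0]]*5
E
```

```text
[-1.42  0.64  1.09  2.05 -0.96  0.93  0.47] 0.5405291290690132
[-0.27, 0.03, -0.46, 0.1, -0.34, 0.12]
[-0.28, 0.03, -0.45, 0.1, -0.34, 0.12]
[-0.3, 0.03, -0.44, 0.1, -0.34, 0.12]
[-0.32, 0.03, -0.43, 0.1, -0.34, 0.12]
[-0.33, 0.03, -0.42, 0.1, -0.34, 0.12]
```

servo_tool:
  motion:
    - [-0.3,0,-0.5,0.3,-0.3,0,1]
    - [-0.3,0,-0.5,0.3,-0.3,0,1]
    - [-0.3,0,-0.5,0.3,-0.3,0,1]
    - [-0.3,0,-0.5,0.3,-0.3,0,1]
    - [0,0,0,0,0,0,1]

```text
time_s: 8.75
eef_pos: [0.4483, 0.2503, 0.2434]
ee_rot: [[-0.246, 0.967, -0.073], [0.968, 0.249, 0.032], [0.049, -0.062, -0.997]]
force: [0.5, -0.1, -1.4]
finger_gap: 0.0049
grasp_force: 40.0
```

```bash
python3 lg.py
```

```text
[-1.4   0.6   1.2   1.9  -0.67  1.17  0.32] 0.07264720812474922
```

servo_tool:
  motion:
    - [-0.4,0,-0.3,0,-0.9,0,1]
    - [-0.4,0,-0.3,0,-0.9,0,1]
    - [-0.4,0,-0.3,0,-0.9,0,1]
    - [-0.4,0,-0.3,0,-0.9,0,1]
    - [0,0,0,0,0,0,1]

```text
time_s: 9.25
eef_pos: [0.4638, 0.1968, 0.2941]
ee_rot: [[-0.261, 0.965, 0.021], [0.91, 0.253, -0.328], [-0.322, -0.067, -0.945]]
force: [-0.5, 0.1, -0.6]
finger_gap: 0.0046
grasp_force: 40.0
```

```bash
python3 lg.py; python3 fk.py; python3 -c "
from plan import *
state()"
```

```text
[-1.52  0.6   1.23  1.81 -0.26  1.21  0.05] 0.09609655273414207
0.0007625419809642798 (-1, -1, -1, -1) [ 3.5110e-01  5.0020e-01  4.4210e-01  3.2710e-01  7.0000e-04 -1.2000e-02
  0.0000e+00 -1.2000e-02  4.7000e-03 -9.4000e-03 -1.6000e-03 -9.4000e-03
  1.4000e-03 -8.0000e-04 -2.0000e-04 -8.0000e-04  1.5705e+00]
[-0.0007 -0.0005 -0.0003] 0.001
[-0.001  -0.0018 -0.0029] 0.005
[-0.0011  0.0038  0.0001] 0.007
[ 0.0004 -0.0028 -0.0005] 0.004
[0.0023 0.0002 0.0032] 0.006
[-0.0004 -0.0011 -0.0002] 0.006
[0.     0.0007 0.0002] 0.0
[0.     0.0007 0.0002] 0.0
[0.0002 0.0001 0.    ] 0.0
[ 0.0003 -0.0002  0.0003] 0.0
t 9.25 q [-1.52  0.6   1.23  1.81 -0.26  1.21  0.05] p [0.4638 0.1968 0.2941] f [-0.5  0.1 -0.6] 0.004622215941348292 40.00017578713596
[[-0.261  0.965  0.021]
 [ 0.91   0.253 -0.328]
 [-0.322 -0.067 -0.945]]
```

```bash
cat > ex.py <<'E'
from ik import *
from jp import M
rng=np.random.default_rng(1)
S=[]
for i in range(150):
    q=rng.uniform(lo,hi);Q=[]
    for b in(.06,.03,0):
        p,R=target(M,.03,b); o=ik(p,R,q,.01 if Q else 0.,.05); o=ik(p,R,o.x,0,.05)
        if sum(err(o.x,p,R))>.5 or (Q and abs(o.x-Q[-1]).max()>.6): break
        q=o.x;Q.append(q)
    else: S.append((min(min((x-lo).min(),(hi-x).min()) for x in Q),Q[0],Q[-1]))
S.sort(key=lambda s:s[1][4]);print(len(S)); [print(round(s[0],2),s[1].round(2).tolist(),s[2].round(2).tolist()) for s in S[::max(1,len(S)//14)]]
import pickle;pickle.dump([s[1] for s in S if s[0]>=.05],open("G.pkl","wb"))
E
python3 ex.py
python3 - <<'E'
s=open('s2.py').read()
a=s.index("G=[goal");b=s.index("q0=bot")
s=s[:a]+'G=pickle.load(open("G.pkl","rb"))\n'+s[b:]
s=s.replace('q=pull(q,G[rng.integers(len(G))],40,tr)','q=pull(q,G[rng.integers(len(G))],60,tr)').replace("B.sort(key=lambda b:b[0]+5*b[1])","B.sort(key=lambda b:b[0]+max(0,b[1]-.2)*5-4*min(b[2],.12)+b[3]*.003)").replace("key=lambda b:b[0]+5*b[1])","key=lambda b:b[0]+max(0,b[1]-.2)*5-4*min(b[2],.12)+b[3]*.003)")
open('s2.py','w').write(s)
E
OMP_NUM_THREADS=1 timeout 400 python3 s2.py
```

```text
94
0.28 [-0.46, 0.68, -0.43, 2.12, 1.95, 0.79, -2.48] [-0.54, 0.72, -0.45, 2.02, 1.83, 0.83, -2.4]
0.26 [-0.5, 0.67, -0.38, 2.12, 1.95, 0.76, -2.5] [-0.58, 0.71, -0.39, 2.02, 1.82, 0.8, -2.42]
0.25 [-0.52, 0.67, -0.35, 2.12, 1.95, 0.75, -2.51] [-0.6, 0.71, -0.37, 2.02, 1.82, 0.79, -2.42]
0.29 [-0.35, 0.72, -0.57, 2.11, 1.95, 0.87, -2.42] [-0.44, 0.76, -0.59, 2.01, 1.85, 0.92, -2.36]
0.29 [-0.33, 0.72, -0.59, 2.11, 1.95, 0.88, -2.42] [-0.42, 0.77, -0.61, 2.01, 1.85, 0.93, -2.35]
0.2 [-0.62, 0.65, -0.24, 2.13, 1.95, 0.69, -2.56] [-0.7, 0.69, -0.25, 2.03, 1.81, 0.72, -2.46]
0.29 [-0.25, 0.76, -0.7, 2.11, 1.96, 0.95, -2.37] [-0.34, 0.81, -0.71, 2.01, 1.87, 1.0, -2.32]
0.29 [-0.19, 0.8, -0.78, 2.11, 1.97, 1.0, -2.34] [-0.29, 0.84, -0.79, 2.0, 1.89, 1.05, -2.3]
0.1 [-0.8, 0.64, -0.01, 2.14, 1.98, 0.58, -2.66] [-0.88, 0.67, -0.01, 2.04, 1.8, 0.59, -2.53]
0.05 [-0.88, 0.64, 0.08, 2.14, 2.0, 0.53, -2.71] [-0.97, 0.68, 0.09, 2.04, 1.8, 0.54, -2.56]
0.05 [-0.88, 0.64, 0.09, 2.14, 2.0, 0.53, -2.71] [-0.97, 0.68, 0.1, 2.04, 1.8, 0.53, -2.57]
0.05 [-0.88, 0.64, 0.09, 2.14, 2.0, 0.53, -2.71] [-0.97, 0.68, 0.1, 2.04, 1.8, 0.53, -2.57]
0.09 [0.07, 1.08, -1.18, 2.09, 2.06, 1.34, -2.13] [-0.05, 1.11, -1.18, 1.99, 2.03, 1.38, -2.12]
0.06 [0.08, 1.11, -1.21, 2.09, 2.08, 1.37, -2.11] [-0.04, 1.14, -1.21, 1.99, 2.04, 1.41, -2.1]
0.05 [-1.54, 0.95, 0.97, 2.17, 3.58, 0.24, 1.69] [-1.66, 1.08, 1.09, 2.07, 4.21, 0.24, 0.92]
0.05 [-1.58, 1.02, 1.05, 2.17, 3.82, 0.29, 1.41] [-1.66, 1.08, 1.09, 2.07, 4.21, 0.24, 0.92]
Counter({'via': 3235, 'goalpull': 3031, 'end': 6})
0.0 0.15 0.056 56 [-0.97, 0.68, 0.1, 2.04, 1.8, 0.53, -2.57]
0.0 0.22 0.001 78 [-1.64, 1.04, 1.04, 2.07, 4.12, 0.19, 1.03]
0.0 0.25 0.004 76 [-1.64, 1.04, 1.04, 2.07, 4.12, 0.19, 1.04]
0.0 0.25 0.0 92 [-1.64, 1.04, 1.04, 2.07, 4.12, 0.19, 1.03]
0.0 0.37 0.0 70 [-1.64, 1.04, 1.04, 2.07, 4.12, 0.19, 1.03]
0.0 0.38 0.0 78 [-1.64, 1.04, 1.04, 2.07, 4.12, 0.19, 1.03]
```

```bash
python3 - <<'E'
from search import *
tr=pickle.load(open("best.pkl","rb"))[0][4]
for k in range(0,len(tr),5):
    P,R,q=tr[k];c,b=low(q);print(k,P.round(3),R[:,2].round(2),q.round(2),c.min(0).round(3),c.max(0).round(3),"body",b.min(0).round(3))
E
python3 follow.py 0 10
```

```text
0 [0.477 0.18  0.304] [ 0.06 -0.39 -0.92] [-1.53  0.61  1.24  1.81 -0.19  1.19  0.09] [0.454 0.161 0.274] [0.484 0.251 0.336] body [0.372 0.143 0.342]
5 [0.547 0.12  0.373] [ 0.29 -0.61 -0.74] [-1.55  0.61  1.26  1.79  0.17  1.08  0.23] [0.503 0.108 0.325] [0.559 0.175 0.406] body [0.434 0.085 0.382]
10 [0.618 0.095 0.45 ] [ 0.53 -0.7  -0.47] [-1.57  0.63  1.26  1.81  0.57  0.93  0.24] [0.566 0.092 0.39 ] [0.631 0.126 0.479] body [0.503 0.071 0.42 ]
15 [0.674 0.122 0.418] [ 0.81 -0.54 -0.22] [-1.59  0.79  1.26  2.03  1.15  0.52 -0.33] [0.625 0.11  0.35 ] [0.682 0.14  0.439] body [0.563 0.074 0.365]
20 [0.646 0.159 0.274] [ 0.83 -0.34 -0.43] [-1.58  0.9   1.2   2.18  1.71  0.19 -0.9 ] [0.588 0.145 0.214] [0.659 0.174 0.302] body [0.555 0.088 0.237]
25 [0.582 0.267 0.202] [ 0.81 -0.   -0.59] [-1.38  0.57  0.71  2.29  2.26  0.42 -1.26] [0.521 0.253 0.147] [0.596 0.275 0.236] body [0.495 0.169 0.194]
30 [0.547 0.319 0.172] [ 0.75  0.14 -0.65] [-1.22  0.53  0.45  2.3   2.4   0.45 -1.54] [0.482 0.311 0.116] [0.563 0.321 0.204] body [0.461 0.215 0.18 ]
35 [0.561 0.319 0.155] [ 0.75  0.11 -0
[... 515 characters left out ...]
92 0.104] [0.585 0.382 0.126] body [0.469 0.272 0.086]
55 [0.58  0.373 0.107] [ 0.71  0.02 -0.71] [-0.97  0.68  0.1   2.04  1.8   0.53 -2.57] [0.559 0.352 0.104] [0.583 0.442 0.126] body [0.467 0.332 0.086]
t 9.25 q [-1.52  0.6   1.23  1.81 -0.26  1.21  0.05] f [-0.5  0.1 -0.6]
[-0.55, 0.18, -0.08, -0.22, -0.69, -0.57], [-0.54, 0.17, -0.1, -0.18, -0.69, -0.58], [-0.55, 0.16, -0.1, -0.16, -0.69, -0.59], [-0.55, 0.16, -0.1, -0.16, -0.68, -0.59], [-0.55, 0.15, -0.1, -0.15, -0.68, -0.6], [-0.56, 0.15, -0.1, -0.14, -0.68, -0.61], [-0.56, 0.14, -0.11, -0.13, -0.67, -0.61], [-0.56, 0.13, -0.11, -0.12, -0.67, -0.62], [-0.57, 0.13, -0.11, -0.11, -0.66, -0.62], [-0.57, 0.12, -0.1, -0.1, -0.66, -0.63],
```

servo_tool:
  motion:
    - [-0.55,0.18,-0.08,-0.22,-0.69,-0.57,1]
    - [-0.54,0.17,-0.1,-0.18,-0.69,-0.58,1]
    - [-0.55,0.16,-0.1,-0.16,-0.69,-0.59,1]
    - [-0.55,0.16,-0.1,-0.16,-0.68,-0.59,1]
    - [-0.55,0.15,-0.1,-0.15,-0.68,-0.6,1]

```text
time_s: 9.75
eef_pos: [0.5311, 0.1262, 0.3562]
ee_rot: [[-0.494, 0.836, 0.239], [0.622, 0.532, -0.574], [-0.607, -0.135, -0.783]]
force: [-0.2, -0.2, 0.1]
finger_gap: 0.0047
grasp_force: 40.0
```

servo_tool:
  motion:
    - [-0.56,0.15,-0.1,-0.14,-0.68,-0.61,1]
    - [-0.56,0.14,-0.11,-0.13,-0.67,-0.61,1]
    - [-0.56,0.13,-0.11,-0.12,-0.67,-0.62,1]
    - [-0.57,0.13,-0.11,-0.11,-0.66,-0.62,1]
    - [-0.57,0.12,-0.1,-0.1,-0.66,-0.63,1]

```text
time_s: 10.25
eef_pos: [0.6062, 0.104, 0.4428]
ee_rot: [[-0.608, 0.632, 0.481], [0.194, 0.706, -0.681], [-0.77, -0.321, -0.551]]
force: [-0.4, -0.5, -1.0]
finger_gap: 0.0047
grasp_force: 40.0
```

```bash
python3 lg.py; python3 follow.py 10 10
```

```text
[-1.56  0.59  1.24  1.77  0.49  1.    0.33] 0.7291199148464292
t 10.25 q [-1.56  0.59  1.24  1.77  0.49  1.    0.33] f [-0.4 -0.5 -1. ]
sim [-1.57  0.61  1.26  1.77  0.47  0.99  0.34] pose err (np.float64(2.151809858041362), np.float64(0.44434673886417153))
[-0.36, -0.02, 0.19, 0.1, -0.92, 0.16], [-0.28, 0.07, 0.2, -0.06, -0.89, 0.03], [-0.19, 0.2, 0.17, -0.23, -0.86, -0.05], [-0.05, 0.34, 0.13, -0.43, -0.77, -0.14], [0.16, 0.48, 0.08, -0.62, -0.57, -0.23], [0.39, 0.53, 0.03, -0.71, -0.27, -0.28], [0.62, 0.55, 0.01, -0.73, -0.0, -0.31], [0.71, 0.42, -0.01, -0.58, 0.24, -0.27], [0.73, 0.34, 0.0, -0.47, 0.34, -0.24], [0.75, 0.27, 0.01, -0.38, 0.41, -0.22],
```

servo_tool:
  motion:
    - [-0.36,-0.02,0.19,0.05,-0.9,0.1,1]
    - [-0.28,0.07,0.2,-0.06,-0.89,0.03,1]
    - [-0.19,0.2,0.17,-0.23,-0.86,-0.05,1]
    - [-0.05,0.34,0.13,-0.43,-0.77,-0.14,1]
    - [0.16,0.48,0.08,-0.62,-0.57,-0.23,1]

```text
time_s: 10.75
eef_pos: [0.6667, 0.1081, 0.4386]
ee_rot: [[-0.37, 0.529, 0.764], [-0.114, 0.79, -0.603], [-0.922, -0.31, -0.232]]
force: [0.9, 0.5, 0.3]
finger_gap: 0.0047
grasp_force: 40.0
```

```bash
python3 lg.py; python3 follow.py 15 6
```

```text
[-1.58  0.74  1.25  1.98  1.07  0.63 -0.23] 1.2523712732674483
t 10.75 q [-1.58  0.74  1.25  1.98  1.07  0.63 -0.23] f [0.9 0.5 0.3]
sim [-1.59  0.76  1.26  1.98  1.04  0.62 -0.21] pose err (np.float64(1.4014555354577614), np.float64(0.37622029039002425))
[0.37, 0.53, 0.04, -0.66, -0.31, -0.28], [0.62, 0.55, 0.01, -0.73, -0.0, -0.31], [0.71, 0.42, -0.01, -0.58, 0.24, -0.27], [0.73, 0.34, 0.0, -0.47, 0.34, -0.24], [0.75, 0.27, 0.01, -0.38, 0.41, -0.22], [0.56, 0.25, 0.02, -0.33, 0.31, -0.16],
```

servo_tool:
  motion:
    - [0.37,0.53,0.04,-0.68,-0.3,-0.28,1]
    - [0.62,0.55,0,-0.73,0,-0.31,1]
    - [0.71,0.42,0,-0.58,0.24,-0.27,1]
    - [0.73,0.34,0,-0.47,0.34,-0.24,1]
    - [0.75,0.27,0,-0.38,0.41,-0.22,1]

```text
time_s: 11.25
eef_pos: [0.6524, 0.1552, 0.2952]
ee_rot: [[-0.488, 0.228, 0.842], [-0.209, 0.907, -0.367], [-0.847, -0.355, -0.395]]
force: [0.8, 0.8, -0.5]
finger_gap: 0.0046
grasp_force: 40.0
```

```bash
python3 lg.py; python3 follow.py 20 6
```

```text
[-1.58  0.87  1.2   2.16  1.55  0.25 -0.73] 0.8324657391003566
t 11.25 q [-1.58  0.87  1.2   2.16  1.55  0.25 -0.73] f [ 0.8  0.8 -0.5]
sim [-1.59  0.92  1.24  2.16  1.59  0.19 -0.8 ] pose err (np.float64(2.1803041729825563), np.float64(0.20540707512589354))
[0.51, 0.25, 0.04, -0.33, 0.28, -0.15], [0.58, 0.34, -0.03, -0.43, 0.31, -0.17], [0.48, 0.57, -0.15, -0.67, 0.2, -0.16], [0.3, 0.69, -0.25, -0.8, 0.06, -0.1], [0.19, 0.73, -0.28, -0.82, -0.0, -0.05], [0.16, 0.73, -0.27, -0.81, -0.01, -0.02],
```

```bash
python3 fk.py >/dev/null; cat > re.py <<'E'
from s2 import *
B=[]
for g in G:
    tr=[];q=pull(q0,g,60,tr)
    if q is None: continue
    n0=len(tr);E=[]
    for b in(.06,0.):
        P,R=target(M,.03,b);q=line(q,P,R,4,tr);E.append(sum(err(q,P,R)))
    B.append((max(E),max(abs(tr[i+1][2]-tr[i][2]).max() for i in range(len(tr)-1)),min(marg(t[2]) for t in tr),len(tr),tr))
B.sort(key=lambda b:b[0]-4*min(b[2],.1)+b[3]*.003)
pickle.dump(B[:3],open("best.pkl","wb"))
for b in B[:2]: print([round(x,3) for x in b[:4]],b[4][-1][2].round(2))
for k in range(0,B[0][3],5):
    P,R,q=B[0][4][k];c,b=low(q);print(k,P.round(3),R[:,2].round(2),q.round(2),c.min(0).round(3),c.max(0).round(3),"body",b.min(0).round(3))
E
timeout 200 python3 re.py; python3 follow.py 0 10
```

```text
Traceback (most recent call last):
  File "re.py", line 1, in <module>
    from s2 import *
  File "s2.py", line 1, in <module>
    from search import *
  File "search.py", line 1, in <module>
    from sim import *
  File "sim.py", line 1, in <module>
    from jp import *
  File "jp.py", line 1, in <module>
    from ik import *
  File "ik.py", line 1, in <module>
    from fk import *
  File "fk.py", line 1, in <module>
    from plan import *
  File "plan.py", line 1, in <module>
    from h import *
  File "h.py", line 1, in <module>
    import numpy as np,cv2
  File "re.py", line 3, in <module>
    for g in G:
NameError: name 'G' is not defined
Traceback (most recent call last):
  File "follow.py", line 1, in <module>
    from search import *
  File "search.py", line 1, in <module>
    from sim import *
  File "sim.py", line 1, in <module>
    from jp import *
  File "jp.py", line 1, in <module>
    from ik import *
  File "ik.py", line 1, in <module>
    from fk import *
  File "fk.py", line 1, in <module>
    from plan import *
  File "plan.py", line 1, in <module>
    from h import *
  File "h.py", line 1, in <module>
    import numpy as np,cv2
  File "re.py", line 1, in <module>
    from s2 import *
  File "s2.py", line 2, in <module>
    from multiprocessing import Pool
```

Bad file name: it shadows the stdlib `re`, so I'm renaming it.

```bash
mv re.py replan.py; python3 fk.py >/dev/null; timeout 200 python3 replan.py; python3 follow.py 0 10
```

```text
[np.float64(0.0), np.float64(0.121), np.float64(0.002), 56] [-1.64  1.04  1.04  2.07  4.14  0.19  1.02]
[np.float64(0.0), np.float64(0.098), np.float64(0.002), 56] [-1.64  1.04  1.04  2.07  4.14  0.19  1.02]
0 [0.654 0.159 0.297] [ 0.85 -0.36 -0.39] [-1.58  0.88  1.2   2.16  1.6   0.25 -0.69] [0.598 0.137 0.238] [0.668 0.175 0.323] body [0.565 0.088 0.25 ]
5 [0.662 0.178 0.298] [ 0.88 -0.31 -0.36] [-1.59  0.92  1.21  2.16  1.87  0.24 -0.51] [0.606 0.129 0.258] [0.675 0.2   0.318] body [0.581 0.111 0.229]
10 [0.667 0.2   0.294] [ 0.9  -0.26 -0.34] [-1.6   0.95  1.21  2.16  2.13  0.26 -0.31] [0.621 0.135 0.281] [0.677 0.226 0.306] body [0.572 0.158 0.223]
15 [0.67  0.226 0.285] [ 0.92 -0.19 -0.34] [-1.6   0.97  1.2   2.16  2.38  0.28 -0.1 ] [0.638 0.158 0.277] [0.675 0.25  0.311] body [0.572 0.183 0.212]
20 [0.668 0.252 0.269] [ 0.92 -0.12 -0.36] [-1.61  0.99  1.19  2.17  2.63  0.29  0.1 ] [0.641 0.197 0.254] [0.681 0.27  0.32 ] body [0.571 0.172 0.203]
25 [0.662 0.277 0.246] [ 0.91 -0.06 -0.4 ] [-1.61  1.01  1.18  2.17  2.88  0.31  0.32] [0.631 0.247 0.227] [0.69  0.286 0.315] body [0
[... 720 characters left out ...]
0.291 0.104] [0.585 0.382 0.126] body [0.469 0.271 0.086]
55 [0.58  0.373 0.107] [ 0.71  0.02 -0.71] [-1.64  1.04  1.04  2.07  4.14  0.19  1.02] [0.559 0.352 0.104] [0.583 0.442 0.126] body [0.467 0.332 0.086]
t 11.25 q [-1.58  0.87  1.2   2.16  1.55  0.25 -0.73] f [ 0.8  0.8 -0.5]
[-0.07, 0.08, -0.0, -0.05, -0.12, -0.91], [-0.06, 0.08, -0.0, -0.04, -0.11, -0.91], [-0.06, 0.08, -0.0, -0.04, -0.11, -0.91], [-0.07, 0.08, -0.0, -0.03, -0.11, -0.91], [-0.07, 0.07, -0.0, -0.03, -0.12, -0.91], [-0.08, 0.07, -0.0, -0.03, -0.12, -0.91], [-0.08, 0.07, -0.0, -0.02, -0.12, -0.91], [-0.09, 0.07, -0.0, -0.02, -0.12, -0.91], [-0.1, 0.07, -0.0, -0.02, -0.12, -0.91], [-0.1, 0.07, -0.0, -0.01, -0.12, -0.91],
```

```bash
sed -i 's/,150)/,70)/; s/^G=pickle.*/G=[g for g in pickle.load(open("G.pkl","rb")) if g[4]<3]/; s/rng.uniform(-1.2,4.2),rng.uniform(.25,1.7),rng.uniform(-2.6,2.6)/rng.uniform(1.2,2.8),rng.uniform(.2,.9),rng.uniform(-2.6,0)/' s2.py; ls -la --time-sort=yes --full-time pics | tail -1 | cut -c30-80; date; OMP_NUM_THREADS=1 timeout 150 python3 s2.py;  python3 - <<'E'
from search import *
tr=pickle.load(open("best.pkl","rb"))[0][4]
for k in range(0,len(tr),5):
    P,R,q=tr[k];c,b=low(q);print(k,P.round(3),R[:,2].round(2),q.round(2),c.min(0).round(3),c.max(0).round(3),"body",b.min(0).round(3))
E
python3 follow.py 0 10
```

```text
Sun Nov 29 19:13:44 UTC 2026
Counter({'via': 2454, 'goalpull': 1812, 'end': 44})
0.0 0.12 0.124 29 [-0.87, 0.67, -0.04, 2.03, 1.79, 0.6, -2.51]
0.0 0.12 0.244 31 [-0.63, 0.7, -0.34, 2.02, 1.81, 0.77, -2.42]
0.0 0.12 0.209 35 [-0.69, 0.69, -0.26, 2.02, 1.8, 0.72, -2.45]
0.0 0.13 0.257 35 [-0.61, 0.7, -0.36, 2.02, 1.81, 0.78, -2.42]
0.0 0.12 0.189 39 [-0.74, 0.68, -0.2, 2.03, 1.79, 0.69, -2.46]
0.0 0.12 0.216 40 [-0.69, 0.69, -0.27, 2.02, 1.8, 0.73, -2.45]
0.0 0.12 0.187 42 [-0.75, 0.68, -0.19, 2.03, 1.79, 0.69, -2.47]
0.0 0.12 0.148 44 [-0.82, 0.67, -0.1, 2.03, 1.79, 0.64, -2.49]
0 [0.662 0.148 0.268] [ 0.82 -0.35 -0.46] [-1.51  0.87  1.16  2.15  1.66  0.19 -0.85] [0.603 0.136 0.208] [0.676 0.161 0.297] body [0.569 0.077 0.236]
5 [0.7   0.167 0.237] [ 0.76 -0.06 -0.64] [-0.96  0.5   0.6   2.08  2.16  0.22 -1.23] [0.638 0.164 0.188] [0.717 0.18  0.276] body [0.615 0.073 0.249]
10 [0.669 0.223 0.192] [ 0.75 -0.03 -0.66] [-0.87  0.54  0.34  2.1   2.05  0.37 -1.67] [0.613 0.211 0.147] [0.682 0.265 0.223] body [0.563 0.127 0.171]
15 [0.626 0.272 0.145] [ 0.73 -0.   -0.68] [-0.81  0.58  0.1
[... 238 characters left out ...]
.084]
25 [0.581 0.328 0.107] [ 0.71  0.02 -0.71] [-0.8   0.65 -0.04  2.11  1.92  0.59 -2.6 ] [0.561 0.307 0.104] [0.585 0.397 0.126] body [0.469 0.287 0.086]
t 11.25 q [-1.58  0.87  1.2   2.16  1.55  0.25 -0.73] f [ 0.8  0.8 -0.5]
[0.5, 0.13, 0.53, -0.34, 0.59, 0.23], [0.53, 0.09, 0.53, -0.39, 0.65, 0.32], [0.32, 0.16, 0.4, -0.54, 0.57, 0.49], [0.04, 0.2, 0.2, -0.61, 0.38, 0.56], [-0.26, 0.25, 0.01, -0.67, 0.17, 0.59], [-0.51, 0.3, -0.16, -0.72, -0.01, 0.6], [0.19, 0.29, -0.04, -0.09, -0.05, 0.91], [0.36, 0.21, 0.04, -0.04, 0.06, 0.92], [0.38, 0.16, 0.03, -0.03, 0.07, 0.92], [0.39, 0.12, 0.02, -0.02, 0.07, 0.92], ls: unrecognized option '--time-sort=yes'
Try 'ls --help' for more information.
```

servo_tool:
  motion:
    - [0.5,0.13,0.53,-0.34,0.59,0.23,1]
    - [0.53,0.09,0.53,-0.39,0.65,0.32,1]
    - [0.32,0.16,0.4,-0.54,0.57,0.49,1]
    - [0.04,0.2,0.2,-0.61,0.38,0.56,1]
    - [-0.26,0.25,0,-0.67,0.17,0.59,1]

```text
time_s: 11.75
eef_pos: [0.6902, 0.1551, 0.2199]
ee_rot: [[-0.641, 0.16, 0.751], [0.088, 0.987, -0.134], [-0.763, -0.02, -0.647]]
force: [0.6, -0.9, -1.3]
finger_gap: 0.0046
grasp_force: 40.0
```

```bash
python3 lg.py; python3 follow.py 5 6
```

```text
[-1.05  0.57  0.69  2.09  2.01  0.22 -1.1 ] 1.121969449528095
t 11.75 q [-1.05  0.57  0.69  2.09  2.01  0.22 -1.1 ] f [ 0.6 -0.9 -1.3]
sim [-1.07  0.58  0.72  2.1   2.06  0.21 -1.16] pose err (np.float64(3.500644833576511), np.float64(0.10054483529241995))
[-0.47, 0.32, -0.13, -0.71, -0.01, 0.58], [0.19, 0.29, -0.04, -0.09, -0.05, 0.91], [0.36, 0.21, 0.04, -0.04, 0.06, 0.92], [0.38, 0.16, 0.03, -0.03, 0.07, 0.92], [0.39, 0.12, 0.02, -0.02, 0.07, 0.92], [0.4, 0.07, 0.01, -0.01, 0.08, 0.91],
```

servo_tool:
  motion:
    - [-0.47,0.32,-0.13,-0.71,0,0.58,1]
    - [0.19,0.29,-0.04,-0.09,-0.05,0.91,1]
    - [0.36,0.21,0.04,-0.04,0.06,0.92,1]
    - [0.38,0.16,0.03,-0.03,0.07,0.92,1]
    - [0.39,0.12,0.02,-0.02,0.07,0.92,1]

```text
time_s: 12.25
eef_pos: [0.6768, 0.2131, 0.2028]
ee_rot: [[-0.545, 0.357, 0.758], [0.51, 0.859, -0.038], [-0.665, 0.366, -0.651]]
force: [-0.2, -0.0, -0.1]
finger_gap: 0.0046
grasp_force: 40.0
```

```bash
python3 lg.py; python3 follow.py 10 11
```

```text
[-0.87  0.52  0.36  2.09  2.04  0.35 -1.54] 0.9402857546039965
t 12.25 q [-0.87  0.52  0.36  2.09  2.04  0.35 -1.54] f [-0.2 -0.  -0.1]
sim [-0.88  0.53  0.39  2.1   2.07  0.34 -1.57] pose err (np.float64(2.69181648269514), np.float64(0.246983625987932))
[0.41, 0.05, 0.01, -0.02, 0.1, 0.88], [0.4, 0.02, 0.01, -0.0, 0.08, 0.91], [0.4, -0.02, -0.0, 0.01, 0.08, 0.91], [0.39, -0.07, -0.01, 0.02, 0.08, 0.91], [0.38, -0.11, -0.01, 0.03, 0.08, 0.91], [0.36, -0.15, -0.02, 0.03, 0.08, 0.91], [0.34, -0.19, -0.02, 0.04, 0.08, 0.91], [0.32, -0.22, -0.03, 0.05, 0.07, 0.91], [0.29, -0.26, -0.03, 0.06, 0.07, 0.91], [0.26, -0.29, -0.03, 0.06, 0.06, 0.91], [0.14, -0.2, -0.02, 0.05, 0.03, 0.57],
```

servo_tool:
  motion:
    - [0.41,0.05,0,0,0.1,0.88,1]
    - [0.4,0.02,0,0,0.08,0.91,1]
    - [0.4,-0.02,0,0,0.08,0.91,1]
    - [0.39,-0.07,0,0.02,0.08,0.91,1]
    - [0.38,-0.11,0,0.03,0.08,0.91,1]

```text
time_s: 12.75
eef_pos: [0.6356, 0.2616, 0.154]
ee_rot: [[-0.354, 0.578, 0.735], [0.846, 0.533, -0.012], [-0.398, 0.618, -0.678]]
force: [0.3, 0.5, -0.5]
finger_gap: 0.0047
grasp_force: 40.0
```

servo_tool:
  motion:
    - [0.3,-0.15,-0.02,0.03,0.08,0.91,1]
    - [0.28,-0.19,-0.02,0.04,0.08,0.91,1]
    - [0.26,-0.22,-0.03,0.05,0.07,0.91,1]
    - [0.24,-0.26,-0.03,0.06,0.07,0.91,1]
    - [0.22,-0.29,-0.03,0.06,0.06,0.91,1]

```text
time_s: 13.25
eef_pos: [0.5901, 0.2939, 0.1134]
ee_rot: [[-0.071, 0.701, 0.71], [0.996, 0.086, 0.015], [-0.05, 0.708, -0.704]]
force: [0.5, 0.6, 0.2]
finger_gap: 0.0046
grasp_force: 40.0
```

servo_tool:
  motion:
    - [0.1,-0.15,0,0.05,0,0.57,1]
    - [0,0,0,0,0,0,1]
    - [0,0,0,0,0,0,1]

```text
time_s: 13.55
eef_pos: [0.5869, 0.2979, 0.1099]
ee_rot: [[-0.034, 0.705, 0.708], [0.999, 0.032, 0.016], [-0.012, 0.708, -0.706]]
force: [0.5, -0.3, 0.4]
finger_gap: 0.0049
grasp_force: 40.0
```

```bash
python3 lg.py; python3 w.py w4; python3 - <<'E'
from plan import *
p,R=target([.571,.412,.115],.03,.06); plan(p,R,1)
cv2.imwrite("pics/s4.png",bot.capture("scene")[:,:,::-1]);cv2.imwrite("pics/t4.png",bot.capture("top")[:,:,::-1])
z=lambda f,x,y,w,h:cv2.resize(cv2.imread(f)[y:y+h,x:x+w],(400,300),interpolation=cv2.INTER_CUBIC)
w=cv2.imread("pics/w4.png")
cv2.imwrite("pics/c4.png",np.vstack([np.hstack([z("pics/w4.png",0,0,640,480),z("pics/w4.png",220,0,200,150)]),np.hstack([z("pics/t4.png",240,190,100,75),z("pics/s4.png",222,225,100,75)])]))
E
```

```text
[-0.74  0.63 -0.05  2.14  1.98  0.59 -2.61] 0.014531511261030944
t 13.55 q [-0.74  0.63 -0.05  2.14  1.98  0.59 -2.61] p [0.5869 0.2979 0.1099] f [ 0.5 -0.3  0.4] 0.004861334755152872 39.9999113380909
[[-0.034  0.705  0.708]
 [ 0.999  0.032  0.016]
 [-0.012  0.708 -0.706]]
61.07455426928796 316.5181528728281 240.17051174655452 [-0.03728415  0.          0.          0.          0.        ] [0.48139702 0.36147525 0.21142028]
[[  43.55289893  383.52411415]
 [-138.31903925  575.92514732]
 [-161.38987667  584.80971815]
 [ 127.00359412  430.39604755]]
[0.37, -0.15, -0.04, 0.02, 0.05, 0.1]
```

View pics/c4.png

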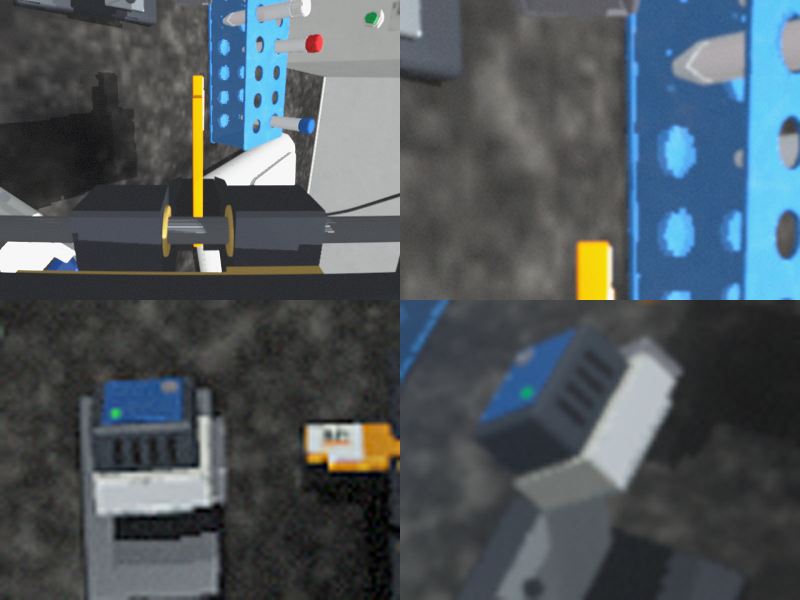

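The plate now stands in front of the mouth: frosted end left, label up, notch at the robot-side corner (324,458 in the crop). I overlay the predicted reader and plate outlines on enlarged crops to check alignment.

```bash
cat > ov.py <<'E'
from plan import *
import sys
out=sys.argv[1];mx,my,yaw=map(float,sys.argv[2:5]);src=sys.argv[5]
M=np.array([mx,my,.115]);Rr=Rz(yaw);r=np.sqrt(.5);u=np.array([-r,0,r]);n=np.array([r,0,r])
s=bot.get_state();t=np.array(json.load(open("grasp.json"))[0]);R=s["ee_rot"]
pl=[s["eef_pos"]+R@(t+np.array([x,y,-z])/1e3) for y in(2.5,) for x,z in((-45,0),(45,0),(45,22),(35,22),(35,30),(-45,30))]
def rd(a,b,y): return M+Rr@(u*a+n*b+np.array([0,y,0]))/1
segs=[]
O=lambda x,y,z: np.array([mx,my,0])+Rr@np.array([x,y,z])
base=[O(-.051,0,.008),O(.059,0,.008),O(.059,.07,.008),O(-.051,.07,.008)]
top=[rd(.025,-.00425,0),rd(.025,-.00425,.052)]
slot=[rd(a,b,0) for a,b in((-.017,-.00425),(.017,-.00425),(.017,.00425),(-.017,.00425))]
tiles=[]
for c,(x,y,w,h) in (("top",(255,205,84,63)),("scene",(232,228,84,63))):
    m=bot.camera_model(c);im=cv2.imread(f"pics/{src}{c[0]}.png");k=800/w if 0 else 9.5
    im=cv2.resize(im[y:y+h,x:x+w],None,fx=9.5,fy=9.5 if 0 else 4.75*0+9.5,interpolation=cv2.INTER_CUBIC)
    for P,col,cl in((pl,(255,0,255),1),(base,(0,255,255),1),(slot,(0,0,255),1),(top,(0,255,0),0)):
        q=((proj(m,np.array(P))-[x,y]+.5)*9.5).round().astype(int);cv2.polylines(im,[q.reshape(-1,1,2)],bool(cl),col,1)
    tiles.append(im)
cv2.imwrite("pics/"+out,cv2.resize(np.vstack([tiles[0],tiles[1]]),None,fx=.5,fy=.5) if len(sys.argv)<=6 else tiles[int(sys.argv[6])])
E
cp pics/t4.png pics/Xt.png; cp pics/s4.png pics/Xs.png; python3 ov.py o1.png .571 .412 .03 X 0
```

```text
(no output)
```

View pics/o1.png

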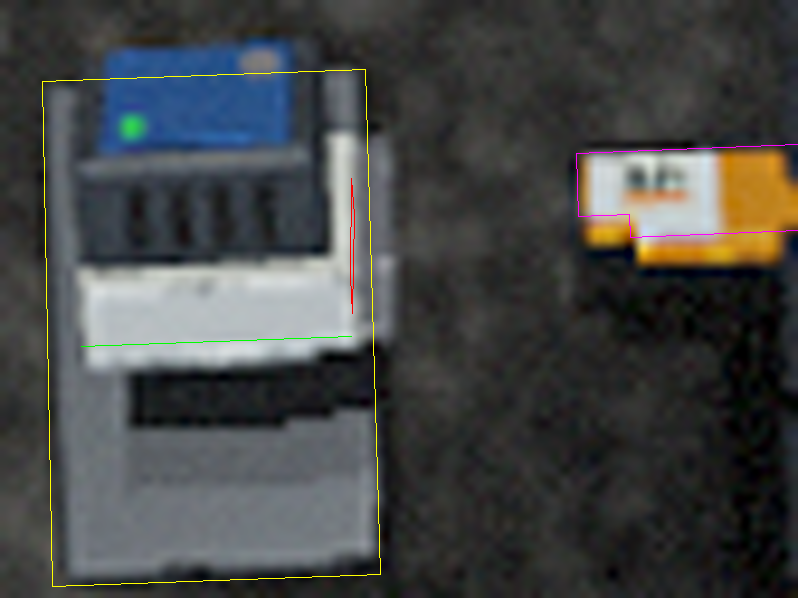

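The top overlay shows the plate outline matching to about 1 mm. The lips centre at (378,238) against the predicted slot centre at row 246, so I shift the reader +1.3 mm in x. Aligning, then advancing.

```bash
cat > al.py <<'E'
from plan import *
import sys
g=json.load(open("grasp.json"));g[0][1]=0.
b,du,dn=[float(x) for x in sys.argv[1:4]]
s=state();p,R=target([.5723,.412,.115],.03,b,dn,du,g);plan(p,R,int(sys.argv[4]))
# present offsets in reader axes
r=np.sqrt(.5);p0,_=target([.5723,.412,.115],.03,0,0,0,g);d=Rz(.03).T@(s["eef_pos"]-p0)*1e3
print("rel home mm: in %.1f up %.1f norm %.1f"%(d[1],(-d[0]+d[2])*r,(d[0]+d[2])*r), "force in/up/norm",(Rz(.03).T@s["force"])@np.array([[0,-r,r],[1,0,0],[0,r,r]]))
E
python3 al.py .05 0 0 3
```

```text
t 13.7 q [-0.75  0.63 -0.05  2.14  1.99  0.59 -2.62] p [0.5875 0.2985 0.1105] f [-0.1  0.4 -0.7] 0.004883609637707306 39.99993486329913
[[-0.034  0.704  0.709]
 [ 0.999  0.031  0.017]
 [-0.01   0.709 -0.705]]
[0.2, -0.04, -0.01, 0.01, 0.01, 0.03]
[0.2, -0.04, -0.0, 0.01, 0.01, 0.03]
[0.2, -0.04, -0.0, 0.01, 0.01, 0.03]
rel home mm: in -74.3 up -0.5 norm 5.2 force in/up/norm [ 0.41228568 -0.45384084 -0.51680885]
```

servo_tool:
  motion:
    - [0.2,-0.04,0,0.01,0.01,0.03,1]
    - [0.2,-0.04,0,0.01,0.01,0.03,1]
    - [0.2,-0.04,0,0.01,0.01,0.03,1]
    - [0,0,0,0,0,0,1]
    - [0,0,0,0,0,0,1]

```text
time_s: 14.2
eef_pos: [0.583, 0.3237, 0.1067]
ee_rot: [[-0.031, 0.706, 0.707], [1.0, 0.022, 0.021], [-0.0, 0.707, -0.707]]
force: [0.8, 0.3, -0.7]
finger_gap: 0.0045
grasp_force: 40.0
```

```bash
python3 al.py .025 0 0 3; python3 - <<'E'
import cv2
from cell import bot
for n in("top","scene"): cv2.imwrite(f"pics/Y{n[0]}.png",bot.capture(n)[:,:,::-1])
E
python3 ov.py o2.png .5723 .412 .03 Y 0
```

```text
t 14.2 q [-0.78  0.64 -0.06  2.11  1.93  0.6  -2.6 ] p [0.583  0.3237 0.1067] f [ 0.8  0.3 -0.7] 0.004543739470899747 39.9999438598752
[[-0.031  0.706  0.707]
 [ 1.     0.022  0.021]
 [-0.     0.707 -0.707]]
[0.2, 0.0, -0.0, 0.0, -0.0, 0.0]
[0.2, 0.0, -0.0, 0.0, -0.0, 0.0]
[0.2, 0.0, -0.0, 0.0, -0.0, 0.0]
rel home mm: in -49.0 up -0.5 norm -0.2 force in/up/norm [ 0.2836502  -1.03818293  0.10830825]
```

View pics/o2.png

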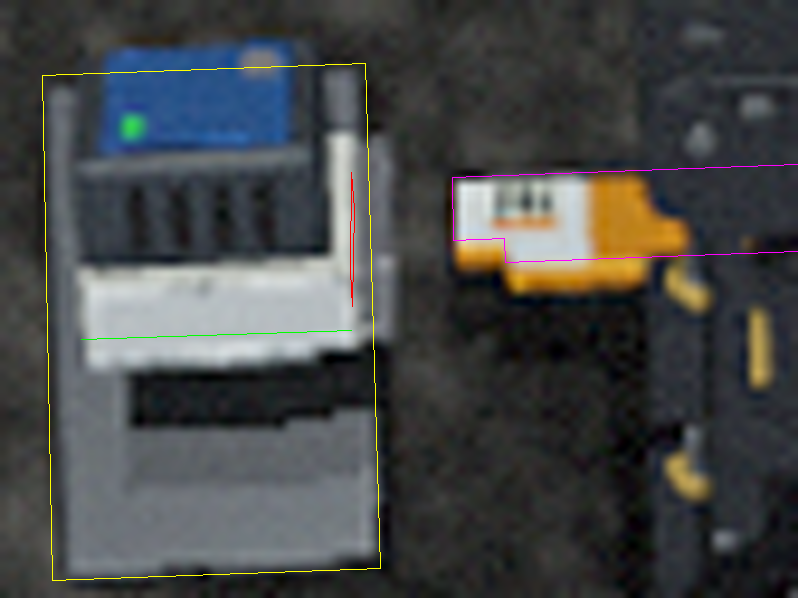

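Picture: the plate centre (row 234 at column 480) lines up with the lips' centre (row 238 at column 380). I advance with force checks.

servo_tool:
  motion:
    - [0.2,0,0,0,0,0,1]
    - [0.2,0,0,0,0,0,1]
    - [0.2,0,0,0,0,0,1]
    - [0.1,0,0,0,0,0,1]
    - [0,0,0,0,0,0,1]

```text
time_s: 14.8
eef_pos: [0.582, 0.3526, 0.1068]
ee_rot: [[-0.031, 0.706, 0.707], [1.0, 0.022, 0.022], [0.0, 0.707, -0.707]]
force: [-0.3, -0.2, -0.7]
finger_gap: 0.0046
grasp_force: 40.0
```

```bash
python3 al.py .008 0 0 3
```

```text
t 14.8 q [-0.82  0.66 -0.06  2.06  1.84  0.61 -2.54] p [0.582  0.3526 0.1068] f [-0.3 -0.2 -0.7] 0.0046169289143724555 39.999883538112044
[[-0.031  0.706  0.707]
 [ 1.     0.022  0.022]
 [ 0.     0.707 -0.707]]
[0.1, 0.0, -0.0, 0.0, -0.0, 0.0]
[0.1, 0.0, -0.0, 0.0, -0.0, 0.0]
[0.1, 0.0, -0.0, 0.0, -0.0, 0.0]
rel home mm: in -20.1 up -0.4 norm -0.2 force in/up/norm [-0.15561679 -0.24758257 -0.73340293]
```

servo_tool:
  motion:
    - [0.1,0,0,0,0,0,1]
    - [0.1,0,0,0,0,0,1]
    - [0.1,0,0,0,0,0,1]
    - [0,0,0,0,0,0,1]
    - [0,0,0,0,0,0,1]

```text
time_s: 15.3
eef_pos: [0.5819, 0.3632, 0.1068]
ee_rot: [[-0.03, 0.706, 0.707], [1.0, 0.022, 0.021], [-0.0, 0.707, -0.707]]
force: [-0.7, -0.9, -0.1]
finger_gap: 0.0047
grasp_force: 40.0
```

```bash
python3 al.py 0 0 0 3
```

```text
t 15.3 q [-0.84  0.67 -0.06  2.04  1.81  0.61 -2.52] p [0.5819 0.3632 0.1068] f [-0.7 -0.9 -0.1] 0.004668509931163168 39.9998461548239
[[-0.03   0.706  0.707]
 [ 1.     0.022  0.021]
 [-0.     0.707 -0.707]]
[0.08, 0.0, -0.0, 0.0, 0.0, 0.0]
[0.08, 0.0, -0.0, 0.0, 0.0, 0.0]
[0.08, 0.0, -0.0, 0.0, 0.0, 0.0]
rel home mm: in -9.4 up -0.6 norm -0.0 force in/up/norm [-0.86421538  0.48486591 -0.5779236 ]
```

servo_tool:
  motion:
    - [0.08,0,0,0,0,0,1]
    - [0.06,0,0,0,0,0,1]
    - [0.05,0,0,0,0,0,1]
    - [0,0,0,0,0,0,1]
    - [0,0,0,0,0,0,1]

```text
time_s: 15.8
eef_pos: [0.5818, 0.3703, 0.1067]
ee_rot: [[-0.029, 0.706, 0.707], [1.0, 0.021, 0.02], [-0.001, 0.707, -0.707]]
force: [-0.6, -3.7, -0.6]
finger_gap: 0.0046
grasp_force: 40.0
```

```bash
python3 al.py 0 0 0 3; python3 w.py w5 >/dev/null
```

```text
t 15.8 q [-0.85  0.67 -0.06  2.03  1.79  0.61 -2.5 ] p [0.5818 0.3703 0.1067] f [-0.6 -3.7 -0.6] 0.00464758119851582 40.00001502223313
[[-0.029  0.706  0.707]
 [ 1.     0.021  0.02 ]
 [-0.001  0.707 -0.707]]
[0.02, 0.0, -0.01, 0.0, 0.0, 0.0]
[0.02, 0.0, -0.01, 0.0, 0.0, 0.0]
[0.02, 0.0, -0.01, 0.0, 0.0, 0.0]
rel home mm: in -2.3 up -0.7 norm -0.0 force in/up/norm [-3.67201216  0.07568517 -0.9018056 ]
```

servo_tool:
  motion:
    - [0.04,0,0,0,0,0,1]
    - [0.03,0,0,0,0,0,1]
    - [0,0,0,0,0,0,1]
    - [0,0,0,0,0,0,1]

```text
time_s: 16.25
eef_pos: [0.5816, 0.3733, 0.1067]
ee_rot: [[-0.03, 0.707, 0.707], [1.0, 0.021, 0.02], [-0.001, 0.707, -0.707]]
force: [0.4, -3.4, -1.1]
finger_gap: 0.0049
grasp_force: 40.0
```

servo_tool:
  motion:
    - [0.03,0,0,0,0,0,1]
    - [0.02,0,0,0,0,0,1]
    - [0,0,0,0,0,0,1]
    - [0,0,0,0,0,0,1]

```text
time_s: 16.65
eef_pos: [0.5818, 0.3735, 0.1065]
ee_rot: [[-0.027, 0.706, 0.707], [1.0, 0.021, 0.018], [-0.002, 0.708, -0.707]]
force: [-1.5, -7.6, 0.8]
finger_gap: 0.0049
grasp_force: 40.0
```

```bash
python3 al.py 0 0 0 1
```

```text
t 16.65 q [-0.85  0.68 -0.06  2.02  1.77  0.62 -2.49] p [0.5818 0.3735 0.1065] f [-1.5 -7.6  0.8] 0.0049134331033284205 40.0003779027611
[[-0.027  0.706  0.707]
 [ 1.     0.021  0.018]
 [-0.002  0.708 -0.707]]
[-0.02, 0.0, -0.02, 0.01, 0.03, -0.0]
rel home mm: in 0.8 up -0.9 norm -0.1 force in/up/norm [-7.59063409  1.77524713 -0.64654675]
```

```bash
python3 - <<'E'
import cv2,numpy as np
from cell import bot
t=bot.capture("top")[:,:,::-1].copy();w=bot.capture("wrist")[:,:,::-1].copy();s=bot.get_state();print(s["time_s"],s["force"],s["eef_pos"])
z=lambda i,x,y,w,h:cv2.resize(i[y:y+h,x:x+w],(400,300),interpolation=cv2.INTER_CUBIC)
cv2.imwrite("pics/f.png",np.vstack([np.hstack([z(t,255,205,84,63),z(t,350,230,112,84)]),np.hstack([z(w,0,0,640,480),z(bot.capture("scene")[:,:,::-1],240,165,180,135)])]))
E
```

```text
16.75 [-0.96797868 -7.77620952  1.86685364] [0.58180092 0.37349076 0.106529  ]
```

View pics/f.png

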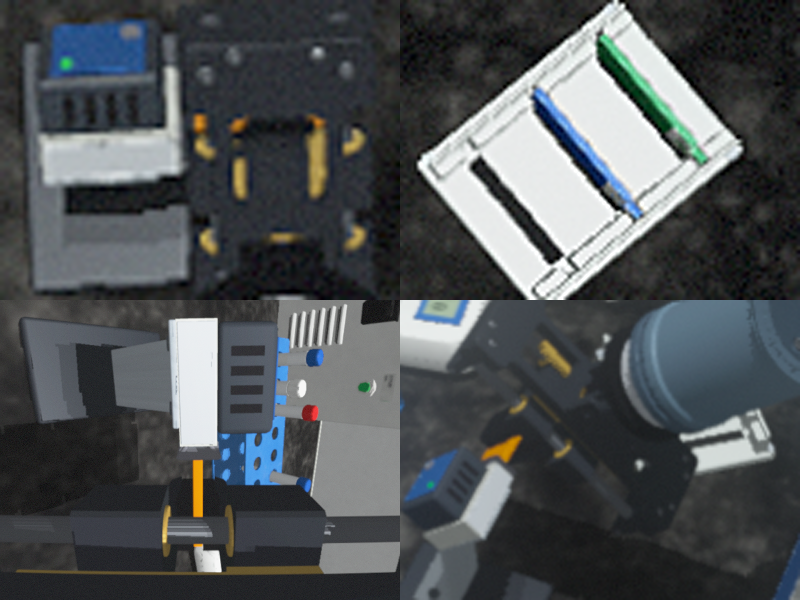

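The final views show the plate deep in the mouth, with its visible part at (198,460–545) in the lower-left tile and the housing just ahead of it. The green and blue plates still stand in the rack at (650,95) and (585,150). The reaction force is past the spring's 3 N, so the stop is on its hard end. Handing in.

```bash
python3 -c "
from cell import bot
print(bot.close_job())"
```

```text
the job is handed in; nothing more can be done
None
```

I handed the job in with the amber plate still gripped in the reader, label up and pushed until the force (7.8 N against the spring's 3 N) showed the stop fully in; green and blue still stand in the rack, and no verdict was returned.

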